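Pack and clamp a driving lamp's mounting tab

ROBOT

A 6-joint arm with a two-finger parallel gripper is mounted at the origin on the work surface. World frame = base frame: x ahead of the robot, y to its left, z up, the work surface at z = 0. Lengths are in m, angles in rad, forces in N, time in s.
With the tool pointing down it reaches from about 0.425 to 0.925 m from the base axis. Payload 12.5 kg.
Tool frame: the origin (TCP) lies at the very end of the fingers, on their centre line; the grasp point (between the pads) lies bot.hold_point_z behind it (bot.hold_point_z is the distance from the TCP to the grasp point, in m); y points along the fingers, x is the direction in which the jaws open and shut, and the axes are right-handed (so a half turn about y gives the same grasp; the last joint's range is limited). The gripper opens to 85 mm and grips with 20 to 120 N. Pads are 22 mm wide; open, the fingers measure 114 mm over their backs; the gripper's body (76 mm by 85 mm) begins 54 mm behind the grasp point. The pads swing forward as they close: fully open they stand 13 mm farther back than shut.
Start: joints at [-1.302, 0.491, 1.559, -0, 1.092, -0.106], TCP at [0.229, -0.582, 0.231] pointing down, gripper open.
Joint ranges: [-3.1, 3.1], [-0.84, 2.19], [0.05, 2.79], [-1.13, 4.28], [0.06, 2.93], [-2.69, 2.69]. Speed limits (rad/s): [2.22, 2.22, 2.79, 3.14, 3.14, 3.14].

INTERFACE

Orientations are given as a rotation vector (axis times angle).
In Python, from rig import bot gives the robot as it stands.
- The arm moves only by the tool step_arm, never from a script. Its argument "rows" is a list that holds one entry, the list of rows, each a list of 7 numbers: the turn, a rotation vector about the tool's x, y, z in degrees, then the shift along the tool's x, y, z in mm, then the closure, from 0 (fully open) to 1 (shut). In form: [[[ax, ay, az, x, y, z, hand], ...]]. A call has 1 to 8 rows; each row is the pose to reach, as a shift and turn from the pose commanded when the call began, along the tool's axes at that moment; what a row does not reach only later rows make up. A row lasts 1/10 s, in which the tool goes at most 50 mm and 8.59 degrees, less where a joint would pass 70% of its speed; a pose out of reach is approached as far as the arm can. A call with a gripper value outside its range is refused whole. The fingers move at their own pace and stop on an object; the grip force is fixed at half the most. Time passes only in rows, so rows that repeat a pose let the fingers close. It gives the time, the measured TCP pose, the force and the opening at its end, in the units of the state.
- bot.sense(): the state, without advancing time (a new reading comes with each control period).
- bot.read_camera(name): name is "side" or "top"; returns the picture (384x512x3 uint8, red, green, blue); there is no depth.
- bot.camera_model(name): a dict with "vfov" (degrees; the focal length in pixels is half the picture's height over the tangent of half this angle, whatever the lens; pixels are square), "cx", "cy" (the principal point, pixels), "R" (3x3) and "t" (3): a world point X has camera coordinates R X + t. Camera axes: x right, y down, z forward; pixel columns grow to the right and rows downward; lengths in m; the calibration is good to about 2 mm. A picture is of the moment at which its call begins. camera_model takes no time and is no camera call.
- bot.job_done(): hands the job in, once; it reports no verdict.
Trained networks look in the newest picture that a camera, given by its name, has taken for a name from the list of things; names that differ only in an ending like _2 or _b are one class to them, and where a whole thing is asked for, a point or a joint stands for the part that bears it (a point fixed in the world has none). Each returns a list of dicts, best first, with "p" (0 to 1); they miss things now and then, are a little off and sometimes report something else, mostly with a low value. They report only what shows in the picture. A call takes as long as a camera call. They do not tell look-alikes from the thing itself.
- bot.regions_of(camera, thing): "region" (384x512 bool, what is visible of it) and "box" ([left, top, right, bottom] in pixels, round what is visible of it).
- bot.place_of(camera, thing): "at" ([column, row] in pixels: a listed point, or the origin of a listed thing).
The state is a dict: "time": time; "qpos": joint angles; "joint_velocities": joint speeds; "effort": joint torques, N m; "eef_pos": TCP position; "tool_rot": TCP orientation; "force": force on the tool from outside, world axes, zero at the start; "moment": the same for the moment, N m; "gripper_width": opening from 0.0 (shut) to 1.0 (fully open).
Only numpy, scipy, OpenCV 4.12 (cv2) and the standard library are available. Lean on these libraries where they do the work, as an engineer would, in place of code of your own. Each camera call takes 0.05 s, during which the arm holds its last target.

TASK

The red mounting tab of the driving lamp stands too far from the steel bracket: stand yellow shims from the rack side by side in the gap, all the way down on the plate, one after another until no more will go in. Then close the play by pressing the springy tab towards the bracket, pinching tab, shims and bracket together with the gripper, so that the upright stack sits tight between them, and finish while still holding it pinched. Leave the jar, the tape and the screwdriver alone.

Things in the scene. Friction and masses are not known exactly. Their poses are not given: they have to be found in the camera images.
- jig: aluminium repair plate, fixed, 100 x 270 x 12 mm (x, y, z), under lamp, tab and bracket. Origin on the bench below the gap; the plate spans y -68 to +202, x -50 to +50 mm. The gap to be packed runs along its y axis. The round black lamp (99 mm across, lens top 74 mm above the bench) lies on the plate with its centre at y = +140 mm.
- tab: red upright plate, 28 wide (x), 10 thick (y), 38 mm tall. Origin at the foot of its gap face, on the plate's top (12 mm above the bench), mid-width; axes as the jig's; its solid lies to +y. Sprung: rests fully open, can be pressed up to 10 mm towards -y (to the bracket) with about 4 N at 10 mm, and springs back. Behind it (+y) 60 mm are free up to the lamp, but for a 5 mm high foot.
- bracket: fixed steel upright plate facing the tab, 28 wide (x), 10 thick (y), 38 mm tall. Origin at the foot of its gap face, on the plate's top, mid-width; axes as the jig's; its solid lies to -y, with a 3 mm high foot behind. The gap from here (+y) to the tab is 19.5 to 31 mm, so it takes two or three shims (if a third is too tight to enter, the tab's travel takes up the rest).
- rack: grey shim rack, fixed, 60 x 110 mm, floor 8 mm above the bench, with ribs reaching 22 mm above the bench (34 mm wide in x). Origin on the bench under its centre; four slots across it at y = -36, -12, +12, +36 mm hold one shim each.
- shim0: yellow plastic plate upright in a rack slot (1 mm play), 40 wide (x), 8 thick (y), 55 mm tall, about 30 g; all four alike. Origin at the centre of its underside. Hold from above by the two narrow ends, top 8 mm only: the fingers are wider than its thickness and would rub on a shim beside it; let go with the tips just above that one's top and it slides home. Edges are set back under 1 mm.
- shim1: yellow plastic plate upright in a rack slot (1 mm play), 40 wide (x), 8 thick (y), 55 mm tall, about 30 g; all four alike. Origin at the centre of its underside. Hold from above by the two narrow ends, top 8 mm only: the fingers are wider than its thickness and would rub on a shim beside it; let go with the tips just above that one's top and it slides home. Edges are set back under 1 mm.
- shim2: yellow plastic plate upright in a rack slot (1 mm play), 40 wide (x), 8 thick (y), 55 mm tall, about 30 g; all four alike. Origin at the centre of its underside. Hold from above by the two narrow ends, top 8 mm only: the fingers are wider than its thickness and would rub on a shim beside it; let go with the tips just above that one's top and it slides home. Edges are set back under 1 mm.
- shim3: yellow plastic plate upright in a rack slot (1 mm play), 40 wide (x), 8 thick (y), 55 mm tall, about 30 g; all four alike. Origin at the centre of its underside. Hold from above by the two narrow ends, top 8 mm only: the fingers are wider than its thickness and would rub on a shim beside it; let go with the tips just above that one's top and it slides home. Edges are set back under 1 mm.
- jar: small amber jar of screws with a blue cap, 52 mm across, 60 mm tall; bystander. Origin at the centre of its underside.
- tape: black tape roll, 84 mm across, 22 mm tall, lying flat; bystander. Origin at the centre of its underside.
- driver: screwdriver with a yellow handle lying on the bench; bystander. Origin on the bench under its middle, lying along its x axis.
Not all that is in view belongs to the job. What is shaped like the shim0 but blue or white is not meant.

How it is judged:
On the way, in this order (a step that is already met when the one before it is completed fails the run):
1. a first shim stands in the gap, down on the plate (((y of shim0 in the frame of bracket above 0 m and y of shim0 in the frame of tab below 0 m and x of shim0 in the frame of bracket between -0.013 and 0.013 m and z of shim0 in the frame of bracket below 0.004 m and angle between shim0's own z axis and vertical below 0.2 rad) or (y of shim1 in the frame of bracket above 0 m and y of shim1 in the frame of tab below 0 m and x of shim1 in the frame of bracket between -0.013 and 0.013 m and z of shim1 in the frame of bracket below 0.004 m and angle between shim1's own z axis and vertical below 0.2 rad) or (y of shim2 in the frame of bracket above 0 m and y of shim2 in the frame of tab below 0 m and x of shim2 in the frame of bracket between -0.013 and 0.013 m and z of shim2 in the frame of bracket below 0.004 m and angle between shim2's own z axis and vertical below 0.2 rad) or (y of shim3 in the frame of bracket above 0 m and y of shim3 in the frame of tab below 0 m and x of shim3 in the frame of bracket between -0.013 and 0.013 m and z of shim3 in the frame of bracket below 0.004 m and angle between shim3's own z axis and vertical below 0.2 rad))), for 0.2 s.
2. two shims stand in the gap, down on the plate ((((y of shim0 in the frame of bracket above 0 m and y of shim0 in the frame of tab below 0 m and x of shim0 in the frame of bracket between -0.013 and 0.013 m and z of shim0 in the frame of bracket below 0.004 m and angle between shim0's own z axis and vertical below 0.2 rad) and (y of shim1 in the frame of bracket above 0 m and y of shim1 in the frame of tab below 0 m and x of shim1 in the frame of bracket between -0.013 and 0.013 m and z of shim1 in the frame of bracket below 0.004 m and angle between shim1's own z axis and vertical below 0.2 rad)) or ((y of shim0 in the frame of bracket above 0 m and y of shim0 in the frame of tab below 0 m and x of shim0 in the frame of bracket between -0.013 and 0.013 m and z of shim0 in the frame of bracket below 0.004 m and angle between shim0's own z axis and vertical below 0.2 rad) and (y of shim2 in the frame of bracket above 0 m and y of shim2 in the frame of tab below 0 m and x of shim2 in the frame of bracket between -0.013 and 0.013 m and z of shim2 in the frame of bracket below 0.004 m and angle between shim2's own z axis and vertical below 0.2 rad)) or ((y of shim0 in the frame of bracket above 0 m and y of shim0 in the frame of tab below 0 m and x of shim0 in the frame of bracket between -0.013 and 0.013 m and z of shim0 in the frame of bracket below 0.004 m and angle between shim0's own z axis and vertical below 0.2 rad) and (y of shim3 in the frame of bracket above 0 m and y of shim3 in the frame of tab below 0 m and x of shim3 in the frame of bracket between -0.013 and 0.013 m and z of shim3 in the frame of bracket below 0.004 m and angle between shim3's own z axis and vertical below 0.2 rad)) or ((y of shim1 in the frame of bracket above 0 m and y of shim1 in the frame of tab below 0 m and x of shim1 in the frame of bracket between -0.013 and 0.013 m and z of shim1 in the frame of bracket below 0.004 m and angle between shim1's own z axis and vertical below 0.2 rad) and (y of shim2 in the frame of bracket above 0 m and y of shim2 in the frame of tab below 0 m and x of shim2 in the frame of bracket between -0.013 and 0.013 m and z of shim2 in the frame of bracket below 0.004 m and angle between shim2's own z axis and vertical below 0.2 rad)) or ((y of shim1 in the frame of bracket above 0 m and y of shim1 in the frame of tab below 0 m and x of shim1 in the frame of bracket between -0.013 and 0.013 m and z of shim1 in the frame of bracket below 0.004 m and angle between shim1's own z axis and vertical below 0.2 rad) and (y of shim3 in the frame of bracket above 0 m and y of shim3 in the frame of tab below 0 m and x of shim3 in the frame of bracket between -0.013 and 0.013 m and z of shim3 in the frame of bracket below 0.004 m and angle between shim3's own z axis and vertical below 0.2 rad)) or ((y of shim2 in the frame of bracket above 0 m and y of shim2 in the frame of tab below 0 m and x of shim2 in the frame of bracket between -0.013 and 0.013 m and z of shim2 in the frame of bracket below 0.004 m and angle between shim2's own z axis and vertical below 0.2 rad) and (y of shim3 in the frame of bracket above 0 m and y of shim3 in the frame of tab below 0 m and x of shim3 in the frame of bracket between -0.013 and 0.013 m and z of shim3 in the frame of bracket below 0.004 m and angle between shim3's own z axis and vertical below 0.2 rad)))), for 0.2 s.
At the end, for the whole second after the job is handed in: Fingers press the tab with over 3 N and the bracket with over 1 N; shims press tab and bracket with over 2 N each; every shim is either in the gap (within 13 mm of its middle along x, foot within 4 mm of the plate, upright within 0.1 rad) or over 60 mm away from the bracket ((((y of shim0 in the frame of bracket above 0 m and y of shim0 in the frame of tab below 0 m and x of shim0 in the frame of bracket between -0.013 and 0.013 m and z of shim0 in the frame of bracket below 0.004 m and angle between shim0's own z axis and vertical below 0.2 rad) and contact force between shim0 and tab above 2 N) or ((y of shim1 in the frame of bracket above 0 m and y of shim1 in the frame of tab below 0 m and x of shim1 in the frame of bracket between -0.013 and 0.013 m and z of shim1 in the frame of bracket below 0.004 m and angle between shim1's own z axis and vertical below 0.2 rad) and contact force between shim1 and tab above 2 N) or ((y of shim2 in the frame of bracket above 0 m and y of shim2 in the frame of tab below 0 m and x of shim2 in the frame of bracket between -0.013 and 0.013 m and z of shim2 in the frame of bracket below 0.004 m and angle between shim2's own z axis and vertical below 0.2 rad) and contact force between shim2 and tab above 2 N) or ((y of shim3 in the frame of bracket above 0 m and y of shim3 in the frame of tab below 0 m and x of shim3 in the frame of bracket between -0.013 and 0.013 m and z of shim3 in the frame of bracket below 0.004 m and angle between shim3's own z axis and vertical below 0.2 rad) and contact force between shim3 and tab above 2 N)) and (((y of shim0 in the frame of bracket above 0 m and y of shim0 in the frame of tab below 0 m and x of shim0 in the frame of bracket between -0.013 and 0.013 m and z of shim0 in the frame of bracket below 0.004 m and angle between shim0's own z axis and vertical below 0.2 rad) and contact force between shim0 and bracket above 2 N) or ((y of shim1 in the frame of bracket above 0 m and y of shim1 in the frame of tab below 0 m and x of shim1 in the frame of bracket between -0.013 and 0.013 m and z of shim1 in the frame of bracket below 0.004 m and angle between shim1's own z axis and vertical below 0.2 rad) and contact force between shim1 and bracket above 2 N) or ((y of shim2 in the frame of bracket above 0 m and y of shim2 in the frame of tab below 0 m and x of shim2 in the frame of bracket between -0.013 and 0.013 m and z of shim2 in the frame of bracket below 0.004 m and angle between shim2's own z axis and vertical below 0.2 rad) and contact force between shim2 and bracket above 2 N) or ((y of shim3 in the frame of bracket above 0 m and y of shim3 in the frame of tab below 0 m and x of shim3 in the frame of bracket between -0.013 and 0.013 m and z of shim3 in the frame of bracket below 0.004 m and angle between shim3's own z axis and vertical below 0.2 rad) and contact force between shim3 and bracket above 2 N)) and contact force between the fingers and tab above 3 N and contact force between the fingers and bracket above 1 N and (((y of shim0 in the frame of bracket above 0 m and y of shim0 in the frame of tab below 0 m and x of shim0 in the frame of bracket between -0.013 and 0.013 m and z of shim0 in the frame of bracket below 0.004 m and angle between shim0's own z axis and vertical below 0.2 rad) and angle between shim0's own z axis and vertical below 0.1 rad) or horizontal distance between shim0 and bracket above 0.06 m) and (((y of shim1 in the frame of bracket above 0 m and y of shim1 in the frame of tab below 0 m and x of shim1 in the frame of bracket between -0.013 and 0.013 m and z of shim1 in the frame of bracket below 0.004 m and angle between shim1's own z axis and vertical below 0.2 rad) and angle between shim1's own z axis and vertical below 0.1 rad) or horizontal distance between shim1 and bracket above 0.06 m) and (((y of shim2 in the frame of bracket above 0 m and y of shim2 in the frame of tab below 0 m and x of shim2 in the frame of bracket between -0.013 and 0.013 m and z of shim2 in the frame of bracket below 0.004 m and angle between shim2's own z axis and vertical below 0.2 rad) and angle between shim2's own z axis and vertical below 0.1 rad) or horizontal distance between shim2 and bracket above 0.06 m) and (((y of shim3 in the frame of bracket above 0 m and y of shim3 in the frame of tab below 0 m and x of shim3 in the frame of bracket between -0.013 and 0.013 m and z of shim3 in the frame of bracket below 0.004 m and angle between shim3's own z axis and vertical below 0.2 rad) and angle between shim3's own z axis and vertical below 0.1 rad) or horizontal distance between shim3 and bracket above 0.06 m)); the arm keeps its last pose, push and grip.
It fails at once if the screw jar is moved more than 30 mm (distance of jar from where it was at the start of the episode above 0.03 m).
It fails at once if the tape roll is moved more than 30 mm (distance of tape from where it was at the start of the episode above 0.03 m).
It fails at once if the screwdriver is moved more than 30 mm (distance of driver from where it was at the start of the episode above 0.03 m).
It also fails if it takes over 72 s, if anything falls off the work surface, if the arm or the gripper's body presses on something with over 40 N, if the wrist force passes 120 N, or if a joint passes its speed limit or range.

## Working session

There is one attempt and no reset: what is moved stays moved. The work goes in short steps, Python scripts to look and compute and a tool call to move; the robot and the scene stay as the last step left them, time stands still between calls to the robot, and variables do not carry over. Pictures are saved under pics/ and viewed, and the job is handed in when it is done.

Besides the shell and the picture viewer there is one more tool, called after "Request:" by a JSON object that holds its "fn" and its "kwargs". step_arm: Moves the arm, as the interface text tells. Its arguments: {"type":"object","properties":{"rows":{"type":"array"}},"required":["rows"]}

```bash
mkdir -p pics; ls; python3 - <<'E'
from rig import bot
import cv2
for n in ("top","side"):
    im=bot.read_camera(n); cv2.imwrite(f"pics/{n}0.png",im[:,:,::-1])
    print(n,bot.camera_model(n))
print(bot.sense(),bot.hold_point_z)
E
```

```text
pics
top {'vfov': 47.17460064209142, 'cx': 255.1660546942175, 'cy': 191.8063576052724, 'R': array([[-0.02395572, -0.99937896, -0.02584201],
       [-0.98047191,  0.02853392, -0.19457814],
       [ 0.19519467,  0.02067611, -0.98054655]]), 't': array([0.0231152 , 0.602045  , 1.20533417])}
side {'vfov': 44.2653628670209, 'cx': 251.41788284812392, 'cy': 182.66260048082995, 'R': array([[ 0.98733377, -0.15756057, -0.01861991],
       [-0.13253089, -0.75453153, -0.64274235],
       [ 0.08722154,  0.63706894, -0.7658561 ]]), 't': array([-0.56912991,  0.10271739,  1.17622915])}
{'time': 0.1, 'qpos': array([-1.30157096e+00,  4.91487770e-01,  1.55939919e+00, -3.35507467e-05,
        1.09170473e+00, -1.05597557e-01]), 'joint_velocities': array([ 0.000461  , -0.00035182, -0.00192527, -0.0023946 ,  0.00084423,
        0.00063246]), 'effort': array([ 3.17686987e-03, -6.19447231e+01, -2.62024355e+01, -9.15655323e-05,
        2.88893491e-03,  2.34377978e-05]), 'eef_pos': array([ 0.22877775, -0.58140219,  0.23078965]), 'tool_rot': array([-1.3628938 ,  0.92936235, -0.92807388]), 'force': array([-0.57619278, -1.04320311,  0.42904049]), 'moment': array([-0.00404121,  0.00804649,  0.00169822]), 'gripper_width': 1.0014988975541856} 0.0187
```

View pics/top0.png

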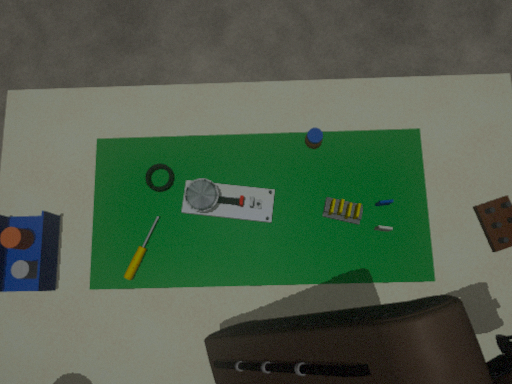

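View pics/side0.png

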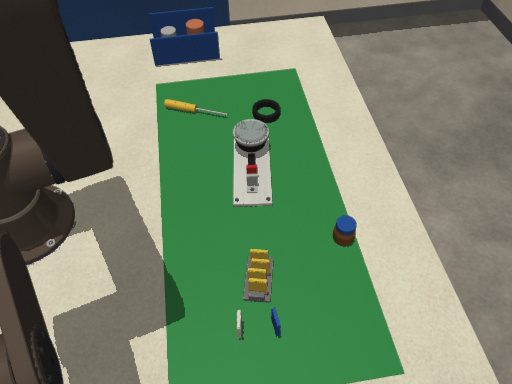

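```bash
python3 - <<'E'
from rig import bot
import numpy as np
from scipy.spatial.transform import Rotation as R
print(R.from_rotvec(bot.sense()['tool_rot']).as_matrix().round(3))
for n in ("top","side"):
  for th in ("shim0","rack","tab","bracket","jig","jar","tape","driver"):
    print(n,th,[(np.round(d['at'],1),round(d['p'],2)) for d in bot.place_of(n,th)])
print(bot.sense()['time'])
E
```

```text
[[ 0.366 -0.     0.931]
 [-0.931  0.001  0.366]
 [-0.001 -1.     0.   ]]
top shim0 [(array([353.7, 210.8]), 0.54), (array([345.7, 212.7]), 0.53), (array([381.7, 208.9]), 0.51), (array([338.6, 210.6]), 0.48), (array([328.5, 207.9]), 0.43), (array([382.9, 229.3]), 0.4)]
top rack [(array([341.1, 207.5]), 0.78)]
top tab [(array([239.7, 200.9]), 0.43), (array([326.5, 209. ]), 0.32)]
top bracket [(array([249.9, 202.7]), 0.4)]
top jig [(array([249.7, 202.7]), 0.57)]
top jar [(array([311.9, 140.7]), 0.73)]
top tape [(array([156.7, 179.4]), 0.68)]
top driver []
side shim0 [(array([262.7, 271.1]), 0.76), (array([255.8, 291. ]), 0.75), (array([274.2, 331.4]), 0.75), (array([260.4, 261. ]), 0.69), (array([240.5, 325.7]), 0.54), (array([256.7, 280.3]), 0.53)]
side rack [(array([255.9, 280. ]), 0.58)]
side tab [(array([248.9, 174.4]), 0.51)]
side bracket [(array([251. , 187.1]), 0.7)]
side jig [(array([252.2, 186.1]), 0.73)]
side jar [(array([343.8, 239.2]), 0.57)]
side tape [(array([264. , 114.6]), 0.94)]
side driver [(array([195.2, 111.3]), 0.78)]
0.9
```

```bash
python3 - <<'E'
import cv2,numpy as np
t=cv2.imread('pics/top0.png'); s=cv2.imread('pics/side0.png')
def c(im,x0,y0,x1,y1,k,n): cv2.imwrite(n,cv2.resize(im[y0:y1,x0:x1],None,fx=k,fy=k,interpolation=cv2.INTER_CUBIC))
c(t,175,170,285,230,7,'pics/t_jig.png')
c(t,310,190,400,240,8,'pics/t_rack.png')
c(s,220,115,290,210,6,'pics/s_jig.png')
c(s,225,240,295,345,5,'pics/s_rack.png')
E
```

```text
(no output)
```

View pics/t_jig.png

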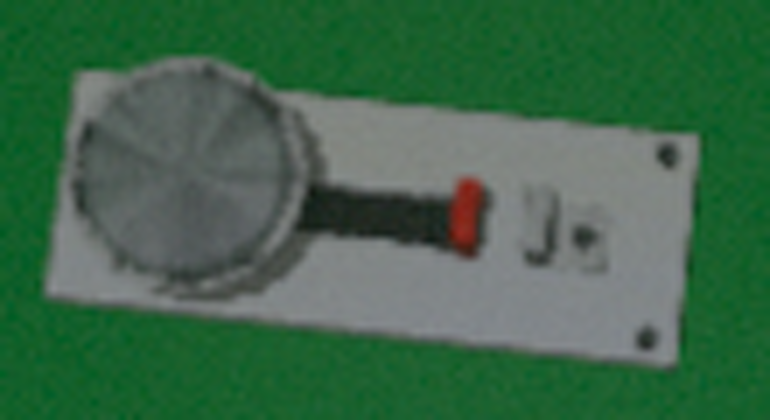

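View pics/t_rack.png

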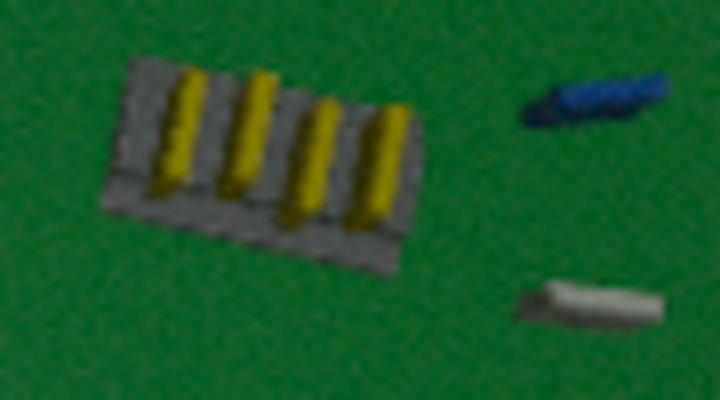

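View pics/s_jig.png

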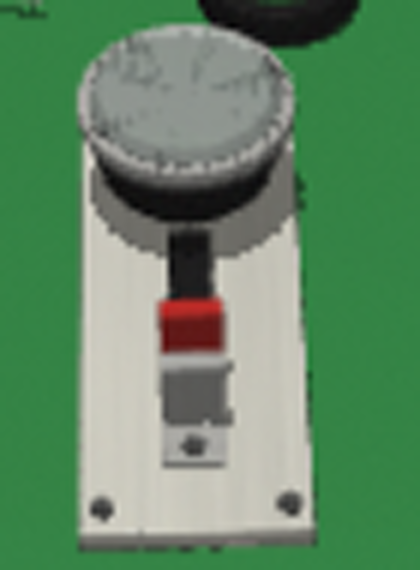

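View pics/s_rack.png

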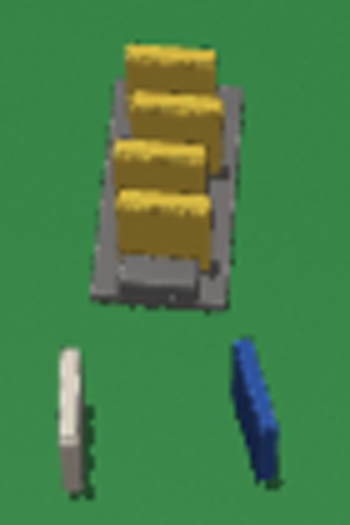

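```bash
cat > h.py <<'E'
import numpy as np,cv2
from scipy.optimize import minimize
from scipy.spatial.transform import Rotation as R
import pickle
SS=8
def cams():
    from rig import bot
    return {n:bot.camera_model(n) for n in("top","side")}
def proj(cm,X):
    X=np.atleast_2d(X); f=192/np.tan(np.radians(cm['vfov'])/2)
    c=X@cm['R'].T+cm['t']
    return np.c_[cm['cx']+f*c[:,0]/c[:,2],cm['cy']+f*c[:,1]/c[:,2]]
def unproj(cm,uv,z):
    f=192/np.tan(np.radians(cm['vfov'])/2)
    d=np.array([(uv[0]-cm['cx'])/f,(uv[1]-cm['cy'])/f,1.]); d=cm['R'].T@d; o=-cm['R'].T@cm['t']
    return o+d*(z-o[2])/d[2]
def box(x0,x1,y0,y1,z0,z1):
    return np.array([[x,y,z] for x in(x0,x1) for y in(y0,y1) for z in(z0,z1)])/1000.
def place(P,x,y,yaw):
    c,s=np.cos(yaw),np.sin(yaw); Q=P.copy(); Q[:,0]=x+c*P[:,0]-s*P[:,1]; Q[:,1]=y+s*P[:,0]+c*P[:,1]; return Q
def soft(cm,hulls,roi,):
    x0,y0,x1,y1=roi; m=np.zeros(((y1-y0)*SS,(x1-x0)*SS),np.uint8)
    for P in hulls:
        p=(proj(cm,P)-[x0,y0]+0.5)*SS-0.5
        h=cv2.convexHull(p.astype(np.float32))
        cv2.fillConvexPoly(m,np.round(h*16).astype(np.int32),255,lineType=cv2.LINE_8,shift=4)
    return cv2.resize(m,(x1-x0,y1-y0),interpolation=cv2.INTER_AREA)/255.
def cyl(xc,yc,r,z0,z1):
    a=np.linspace(0,2*np.pi,60); return np.array([[xc+r*np.cos(t),yc+r*np.sin(t),z] for t in a for z in(z0,z1)])/1000.
E
python3 - <<'E'
from h import *
C=cams()
im={n:cv2.imread(f'pics/{n}0.png') for n in C}
rois={'top':(172,165,288,232),'side':(222,110,285,215)}
# non-green soft mask: (G - max(R,B))/scale
def nongreen(i):
    i=i.astype(float); r=(i[:,:,1]-np.maximum(i[:,:,0],i[:,:,2]))/(i.sum(2)+1); return np.clip(1-r/0.2,0,1)
for n in C:
    x0,y0,x1,y1=rois[n]; m=nongreen(im[n]); print(n,np.percentile(m[y0:y1,x0:x1],[5,20,50,80,95]).round(2))
    rois[n]=(x0,y0,x1,y1)
g=[unproj(C['top'],(249.7,202.7),0),unproj(C['side'],(252.2,186.1),0),unproj(C['top'],(341.1,207.5),0),unproj(C['side'],(255.9,280),0)]
print(np.round(g,4))
for r in ('jar','tape'): pass
def hulls(p):
    return [place(P,*p) for P in (box(-50,50,-68,202,0,12),cyl(0,140,49.5,12,74),box(-14,14,13,23,12,50),box(-14,14,-23,-13,12,50))]
def cost(p,ns):
    e=0
    for n in ns:
        x0,y0,x1,y1=rois[n]; t=nongreen(im[n])[y0:y1,x0:x1]
        d=soft(C[n],hulls(p),rois[n])-t
        if n=='side': d[:22,40:]=0
        e+=(np.abs(d)).sum()
    return e
for ns in (['top'],['side'],['top','side']):
    best=min((minimize(cost,[g[0][0],g[0][1],y],args=(ns,),method='Nelder-Mead',options=dict(initial_simplex=np.array([g[0][0],g[0][1],y])+np.array([[0,0,0],[.006,0,0],[0,.006,0],[0,0,.04]]),xatol=1e-5,fatol=1e-3,maxiter=400)) for y in (-.15,-.08,0,.06,.12)),key=lambda r:r.fun)
    print(ns,best.x.round(4),best.fun)
E
```

```text
top [0.   0.   0.   0.96 1.  ]
side [0.   0.   0.62 1.   1.  ]
[[ 0.5814  0.0256  0.    ]
 [ 0.582   0.0219  0.    ]
 [ 0.5592 -0.2463  0.    ]
 [ 0.5467 -0.2507 -0.    ]]
['top'] [ 0.5791  0.0242 -0.1387] 197.33926771406107
['side'] [ 0.5818  0.0253 -0.1404] 183.88734826420455
['top', 'side'] [ 0.5808  0.0242 -0.133 ] 486.56112908412274
```

```bash
python3 - <<'E'
from h import *
C=cams()
im={n:cv2.imread(f'pics/{n}0.png').astype(float) for n in C}
def red(i): 
    b,g,r=i[...,0],i[...,1],i[...,2]; return np.clip((r-np.maximum(g,b))/(r+1)/0.75,0,1)
def yel(i):
    b,g,r=i[...,0],i[...,1],i[...,2]; return np.clip((np.minimum(r,g)-b)/(np.minimum(r,g)+1)/0.8,0,1)*np.clip((r-0.6*g)/(0.25*g+1),0,1)
J=np.array([.5808,.0242,-.139])
# tab: per-camera gap y with jig pose of that camera
JP={'top':[.5791,.0242,-.1387],'side':[.5818,.0253,-.1404]}
rr={'top':(232,190,252,212),'side':(240,158,264,180)}
for n in C:
    x0,y0,x1,y1=rr[n]; t=red(im[n])[y0:y1,x0:x1]; t=t/np.percentile(t,96); t=np.clip(t,0,1)
    print(n,(t>.5).sum())
    if n=='side': print((t*9).astype(int))
    f=lambda q: np.abs(soft(C[n],[place(box(q[0]-14,q[0]+14,q[1],q[1]+10,12,50),*JP[n])],rr[n])-t).sum()
    r=min((minimize(f,[a,b],method='Nelder-Mead',options=dict(initial_simplex=[[a,b],[a+3,b],[a,b+3]])) for a in(-2,2) for b in (9,14,18)),key=lambda r:r.fun)
    print(n,'tab in jig frame',r.x,r.fun)
for n,R0 in (('top',(320,192,372,226)),('side',(240,244,282,306))):
    x0,y0,x1,y1=R0; t=yel(im[n]); t=np.clip(t/np.percentile(t[y0:y1,x0:x1],92),0,1)
    cv2.imwrite(f'pics/{n}_yel.png',cv2.resize((t[y0:y1,x0:x1]*255).astype(np.uint8),None,fx=10,fy=10,interpolation=cv2.INTER_NEAREST)) 
E
```

```text
top 40
top tab in jig frame [ 1.29991691 21.45756483] 11.509719710286312
side 86
[[0 0 0 0 0 0 0 0 0 0 0 0 0 0 0 0 0 0 0 0 0 0 0 0]
 [0 0 0 0 0 0 0 0 0 0 0 0 0 0 0 0 0 0 0 0 0 0 0 0]
 [0 0 0 0 0 0 0 0 0 0 0 0 0 0 0 0 0 0 0 0 0 0 0 0]
 [0 0 0 0 0 0 0 0 0 0 0 0 0 0 0 0 0 0 0 0 0 0 0 0]
 [0 0 0 0 0 0 0 0 0 0 0 0 0 0 0 0 0 0 0 0 0 0 0 0]
 [0 0 0 0 0 0 0 0 0 0 0 0 0 0 0 0 0 0 0 0 0 0 0 0]
 [0 0 0 0 0 0 0 0 0 2 6 6 6 6 5 4 2 0 0 0 0 0 0 0]
 [0 0 0 0 0 0 3 6 9 9 9 9 9 9 9 8 6 1 0 0 0 0 0 0]
 [0 0 0 0 0 0 4 9 9 9 9 9 9 9 9 9 7 1 0 0 0 0 0 0]
 [0 0 0 0 0 0 3 8 8 8 9 8 8 8 8 8 7 1 0 0 0 0 0 0]
 [0 0 0 0 0 0 2 8 8 8 8 8 8 8 9 8 6 1 0 0 0 0 0 0]
 [0 0 0 0 0 0 2 8 8 9 9 8 8 8 8 8 6 1 0 0 0 0 0 0]
 [0 0 0 0 0 0 1 9 8 8 8 8 8 8 8 8 6 1 0 0 0 0 0 0]
 [0 0 0 0 0 0 1 8 8 9 8 8 8 8 8 8 6 1 0 0 0 0 0 0]
 [0 0 0 0 0 0 1 8 8 8 8 8 8 8 8 8 6 1 0 0 0 0 0 0]
 [0 0 0 0 0 0 0 5 4 4 4 4 3 3 3 3 3 1 0 0 0 0 0 0]
 [0 0 0 0 0 0 0 0 0 0 0 0 0 0 0 0 0 0 0 0 0 0 0 0]
 [0 0 0 0 0 0 0 0 0 0 0 0 0 0 0 0 0 0 0 0 0 0 0 0]
 [0 0 0 0 0 0 0 0 0 0 0 0 0 0 0 0 0 0 0 0 0 0 0 0]
 [0 0 0 0 0 0 0 0 0 0 0 0 0 0 0 0 0 0 0 0 0 0 0 0]
 [0 0 0 0 0 0 0 0 0 0 0 0 0 0 0 0 0 0 0 0 0 0 0 0]
 [0 0 0 0 0 0 0 0 0 0 0 0 0 0 0 0 0 0 0 0 0 0 0 0]]
side tab in jig frame [-0.10964205 29.40275083] 48.86375611819418
```

View pics/top_yel.png

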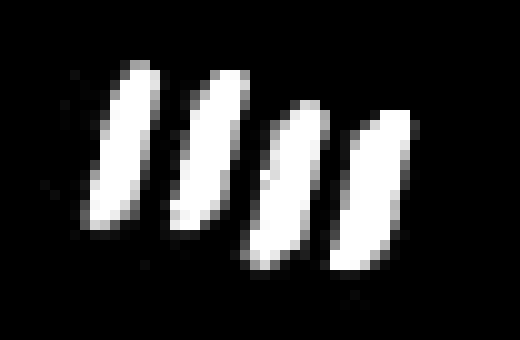

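View pics/side_yel.png

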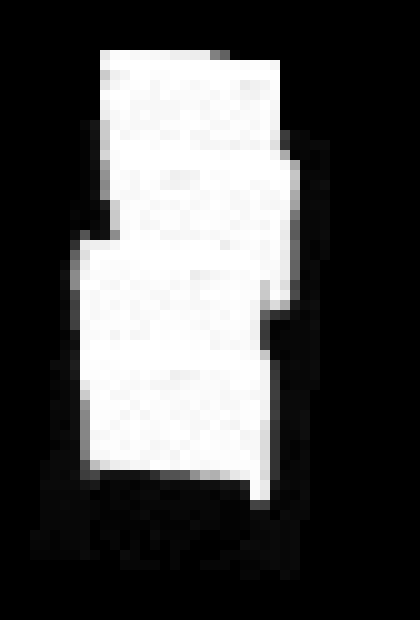

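```bash
python3 - <<'E'
from h import *
C=cams()
for n in C: print(n,-C[n]['R'].T@C[n]['t'])
t=cv2.imread('pics/top0.png'); s=cv2.imread('pics/side0.png')
a=cv2.resize(t[186:214,230:268],None,fx=20,fy=20,interpolation=cv2.INTER_NEAREST)
a=np.clip(a.astype(float)*1.4,0,255).astype(np.uint8)
def draw(a,cm,off,k,P,col):
    h=cv2.convexHull((((proj(cm,P)-off+.5)*k-.5)).astype(np.float32)).astype(np.int32); cv2.polylines(a,[h],True,col,1)
JP={'top':[.5791,.0242,-.1387],'side':[.5818,.0253,-.1404]}
for b,col in ((box(-14,14,-24,-14,50,50),(255,0,0)),(box(-14,14,14,24,50,50),(0,255,0))): draw(a,C['top'],np.array([230,186]),20,place(b,*JP['top']),col)
cv2.imwrite('pics/tz.png',a)
b=cv2.resize(s[158:198,236:268],None,fx=15,fy=15,interpolation=cv2.INTER_NEAREST)
for q,col in ((box(-14,14,-24,-14,50,50),(255,0,0)),(box(-14,14,14,24,50,50),(0,255,0))): draw(b,C['side'],np.array([236,158]),15,place(q,*JP['side']),col)
cv2.imwrite('pics/sz.png',b)
E
```

```text
top [ 0.35556714 -0.01899948  1.2996284 ]
side [ 0.47294189 -0.76150798  0.95624594]
```

View pics/tz.png

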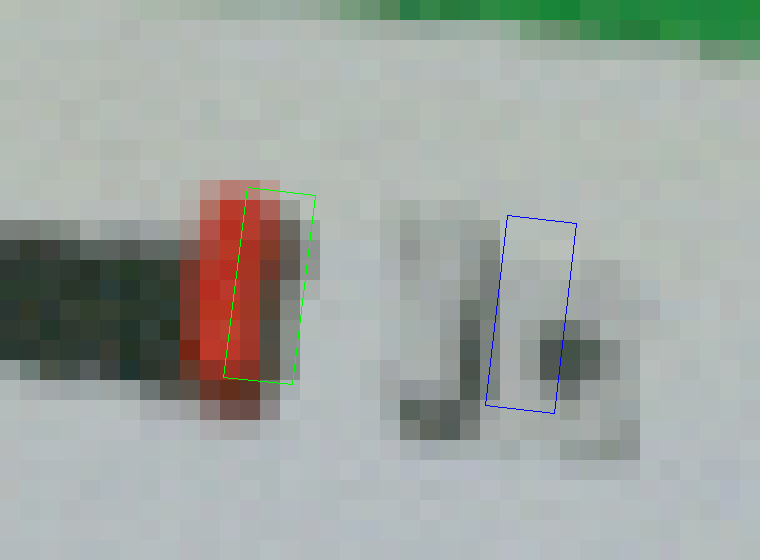

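View pics/sz.png

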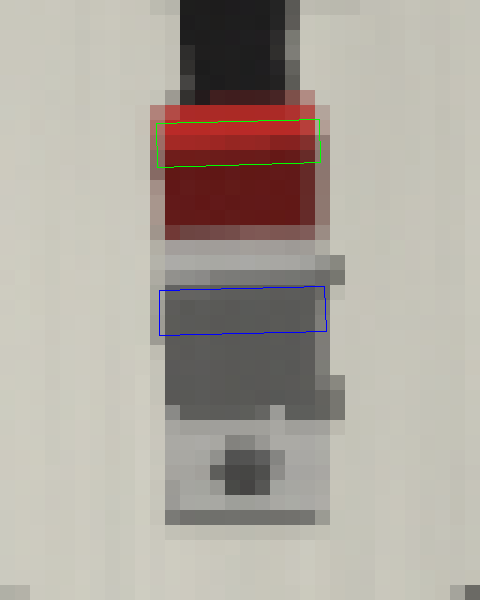

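```bash
cat > fit.py <<'E'
from h import *
C=cams()
im={n:cv2.imread(f'pics/{n}0.png').astype(float) for n in C}
def yel(i):
    b,g,r=i[...,0],i[...,1],i[...,2]; return np.clip((np.minimum(r,g)-b)/(np.minimum(r,g)+1)/0.8,0,1)*np.clip((r-0.6*g)/(0.25*g+1),0,1)
RO={'top':(320,190,374,228),'side':(238,242,284,308)}
T={}
for n in C:
    x0,y0,x1,y1=RO[n]; t=yel(im[n]); T[n]=np.clip(t/np.percentile(t[y0:y1,x0:x1],92),0,1)[y0:y1,x0:x1]
def vis(n,p):
    m=soft(C[n],[place(box(-20+p[3+i],20+p[3+i],Y-4,Y+4,8,63),*p[:3]) for i,Y in enumerate((-36,-12,12,36))],RO[n])
    return m
def cost(p,ns,sc):
    p=np.asarray(p)*sc; e=0
    for n in ns: e+=(((vis(n,p)-T[n])**2)*W[n]).sum()
    return e+ .02*(p[3:]**2).sum()
W={n:1 for n in C}
# side: lower parts hidden by ribs; mask rows there
W['side']=np.ones_like(T['side']); W['side'][45:]=0
sc=np.array([.004,.004,.04,3,3,3,3])
for ns in (['top'],['side'],['top','side']):
    best=None
    for yaw in (-.3,-.2,-.1,0,.1):
        x0=np.array([.555,-.248,yaw,0,0,0,0])/sc
        r=minimize(cost,x0,args=(ns,sc),method='Powell',options=dict(maxiter=30))
        if best is None or r.fun<best.fun: best=r
    print(ns,(best.x*sc).round(4),best.fun)
E
time python3 fit.py
```

```text
['top'] [ 0.5496 -0.2486 -0.2563  2.4599 -1.2851  3.6233 -0.7572] 11.097204426182909
['side'] [ 0.5521 -0.2493 -0.234   0.7405 -2.328   3.217  -0.9978] 3.9896877987981947
['top', 'side'] [ 0.5523 -0.2494 -0.2499  0.3415 -2.686   2.4204 -1.8524] 22.573338369807697
real	0m14.975s
user	0m14.987s
sys	0m0.370s
```

```bash
cat > mv.py <<'E'
from h import *
RACK=np.array([.551,-.2490,-.247]); JIG=np.array([.5805,.0248,-.1395])
def pt(F,x,y): return place(np.array([[x,y,0.]])/1000,*F)[0,:2]
def rel(xy,z,ang):
    from rig import bot
    s=bot.sense(); M=R.from_rotvec(s['tool_rot']); d=np.array([xy[0],xy[1],z])-s['eef_pos']
    X=np.array([np.cos(ang),np.sin(ang),0]);Y=np.array([0,0,-1.]);Z=np.cross(X,Y)
    G=R.from_matrix(np.c_[X,Y,Z]); rv=(M.inv()*G).as_rotvec(degrees=True); t=M.inv().apply(d)*1000
    print('turn',rv.round(2),'shift',t.round(1),'| t',round(s['time'],2),'pos',(s['eef_pos']*1000).round(1),'F',s['force'].round(1),'w',round(s['gripper_width']*85,1))
E
python3 - <<'E'
from mv import *
p=pt(RACK,0,36);print(p); rel(p,.11,RACK[2])
E
```

```text
[ 0.55980186 -0.21409259]
turn [ 0.000e+00 -5.437e+01  1.000e-02] shift [-220.9  121.3  442.5] | t 0.9 pos [ 228.8 -581.6  231.3] F [-0.6  0.  -0.5] w 85.0
```

Request:
{"fn": "step_arm", "kwargs": {"rows": [[[0,-54.4,0,-220.9,121.3,442.5,0],[0,-54.4,0,-220.9,121.3,442.5,0],[0,-54.4,0,-220.9,121.3,442.5,0],[0,-54.4,0,-220.9,121.3,442.5,0],[0,-54.4,0,-220.9,121.3,442.5,0],[0,-54.4,0,-220.9,121.3,442.5,0],[0,-54.4,0,-220.9,121.3,442.5,0],[0,-54.4,0,-220.9,121.3,442.5,0]]]}}

```text
time: 1.7
eef_pos: [0.4899, -0.2914, 0.1357]
tool_rot: [-1.563, 0.192, -0.193]
force: [0.1, -1.1, 1.0]
gripper_width: 0.994
```

```bash
python3 - <<'E'
from mv import *
p=pt(RACK,0,36); rel(p,.11,RACK[2])
E
```

```text
turn [0.02 0.13 0.03] shift [49.  25.7 91.9] | t 1.7 pos [ 489.9 -291.4  135.7] F [ 0.1 -1.1  1. ] w 84.5
```

Request:
{"fn": "step_arm", "kwargs": {"rows": [[[0,0,0,49,25.7,91.9,0],[0,0,0,49,25.7,91.9,0],[0,0,0,49,25.7,91.9,0],[0,0,0,49,25.7,91.9,0]]]}}

```text
time: 2.1
eef_pos: [0.5593, -0.2144, 0.1098]
tool_rot: [-1.562, 0.192, -0.191]
force: [-0.7, -0.6, 1.5]
gripper_width: 1.001
```

```bash
python3 - <<'E'
from mv import *
from rig import bot
p=pt(RACK,0,36); rel(p,.11,RACK[2])
for n in ("top","side"):
    im=bot.read_camera(n); cv2.imwrite(f"pics/{n}1.png",im[:,:,::-1])
a=cv2.imread('pics/top1.png')[150:250,300:420];b=cv2.imread('pics/side1.png')[200:300,200:320]
cv2.imwrite('pics/v1.png',cv2.resize(np.hstack([a,b]),None,fx=3.3,fy=3.3,interpolation=cv2.INTER_CUBIC))
E
```

```text
turn [-0.    0.18 -0.04] shift [ 0.4 -0.2  0.5] | t 2.1 pos [ 559.3 -214.4  109.8] F [-0.7 -0.6  1.5] w 85.1
```

View pics/v1.png

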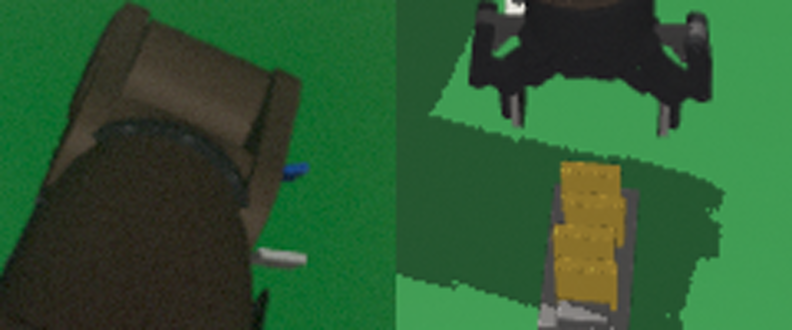

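```bash
python3 - <<'E'
from mv import *
from rig import bot
C=cams(); s=bot.sense(); p=s['eef_pos']
X=np.array([np.cos(-.247),np.sin(-.247),0]);Z=np.array([np.sin(-.247)*-1,np.cos(-.247),0])
P=[p+[0,0,.013]+sx*.0425*X+sz*.011*Z for sx in(-1,1) for sz in (-1,1)]
print(proj(C['side'],np.array(P)))
a=cv2.imread('pics/side1.png')
c=cv2.resize(a[215:245,218:292],None,fx=10,fy=10,interpolation=cv2.INTER_NEAREST)
c=np.clip(c.astype(float)*1.6,0,255).astype(np.uint8)
for q in proj(C['side'],np.array(P)): cv2.circle(c,tuple(int(v) for v in (q-[218,215]+.5)*10),3,(0,0,255),-1)
cv2.imwrite('pics/v2.png',c)
E
```

```text
[[237.37656213 239.31160625]
 [238.49150195 230.60246889]
 [277.96533596 241.9465536 ]
 [278.51438806 233.14735726]]
```

View pics/v2.png

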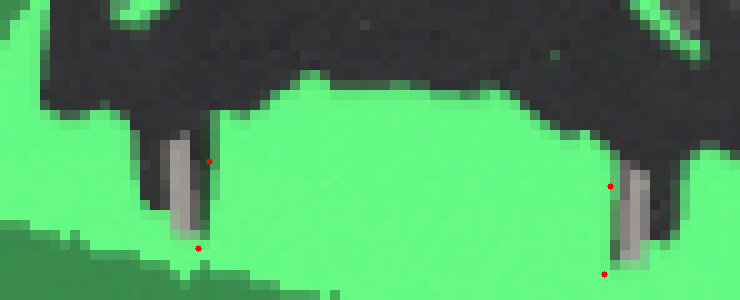

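Request:
{"fn": "step_arm", "kwargs": {"rows": [[[0,0,0,0.4,30,0.5,0],[0,0,0,0.4,45,0.5,0],[0,0,0,0.4,55.3,0.5,0],[0,0,0,0.4,55.3,0.5,0],[0,0,0,0.4,55.3,0.5,0]]]}}

```text
time: 2.7
eef_pos: [0.5592, -0.2162, 0.0557]
tool_rot: [-1.562, 0.194, -0.195]
force: [0.5, 0.2, 0.6]
gripper_width: 0.998
```

```bash
python3 - <<'E'
from mv import *
from rig import bot
p=pt(RACK,0,36); rel(p,.0545,RACK[2])
for n in ("side",):
    im=bot.read_camera(n); cv2.imwrite(f"pics/{n}2.png",im[:,:,::-1])
b=cv2.imread('pics/side2.png')[210:300,210:310]
cv2.imwrite('pics/v3.png',cv2.resize(b,None,fx=6,fy=6,interpolation=cv2.INTER_CUBIC))
E
```

```text
turn [ 0.02 -0.03  0.04] shift [0.1 1.2 2.2] | t 2.7 pos [ 559.2 -216.2   55.7] F [0.5 0.2 0.6] w 84.9
```

View pics/v3.png

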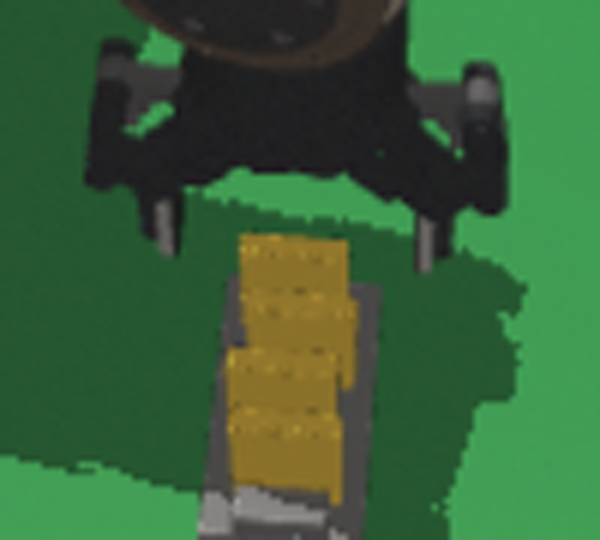

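```bash
python3 - <<'E'
from mv import *
from rig import bot
for i in range(4):
    bot.read_camera('side'); s=bot.sense(); print(s['time'],(s['eef_pos']*1000).round(1))
E
```

```text
2.8 [ 559.5 -215.9   56. ]
2.85 [ 559.5 -215.7   56. ]
2.9 [ 559.5 -215.6   55.9]
2.95 [ 559.4 -215.5   55.7]
```

Request:
{"fn": "step_arm", "kwargs": {"rows": [[[0,0,0,0,1,0,1],[0,0,0,0,1,0,1],[0,0,0,0,1,0,1],[0,0,0,0,1,0,1],[0,0,0,0,1,0,1],[0,0,0,0,1,0,1],[0,0,0,0,1,0,1]]]}}

```text
time: 3.65
eef_pos: [0.5592, -0.2154, 0.0544]
tool_rot: [-1.562, 0.193, -0.194]
force: [-2.5, 1.1, 4.8]
gripper_width: 0.422
```

```bash
python3 - <<'E'
from mv import *
p=pt(RACK,0,36); rel(p,.0545,RACK[2])
E
```

```text
turn [0.01 0.03 0.01] shift [ 0.2 -0.1  1.4] | t 3.65 pos [ 559.2 -215.4   54.4] F [-2.5  1.1  4.8] w 35.8
```

Request:
{"fn": "step_arm", "kwargs": {"rows": [[[0,0,0,0,-5,0,1],[0,0,0,0,-20,0,1],[0,0,0,0,-50,0,1],[0,0,0,0,-90,0,1],[0,0,0,0,-110,0,1],[0,0,0,0,-110,0,1]]]}}

```text
time: 4.25
eef_pos: [0.5602, -0.2158, 0.1672]
tool_rot: [-1.564, 0.19, -0.197]
force: [0.2, -0.1, -0.4]
gripper_width: 0.424
```

```bash
python3 - <<'E'
from mv import *
from rig import bot
im=bot.read_camera('side'); cv2.imwrite("pics/side3.png",im[:,:,::-1])
b=cv2.imread('pics/side3.png')[170:290,200:320]
cv2.imwrite('pics/v4.png',cv2.resize(b,None,fx=5,fy=5,interpolation=cv2.INTER_CUBIC))
# target: shim1 centre in jig y = bracket(-1)+5
rel(pt(JIG,0,4),.17,JIG[2])
E
```

```text
turn [ 0.05 -6.12  0.14] shift [-38.7  -5.  242.1] | t 4.3 pos [ 559.6 -215.5  165.3] F [ 0.9 -0.   0.4] w 36.1
```

View pics/v4.png

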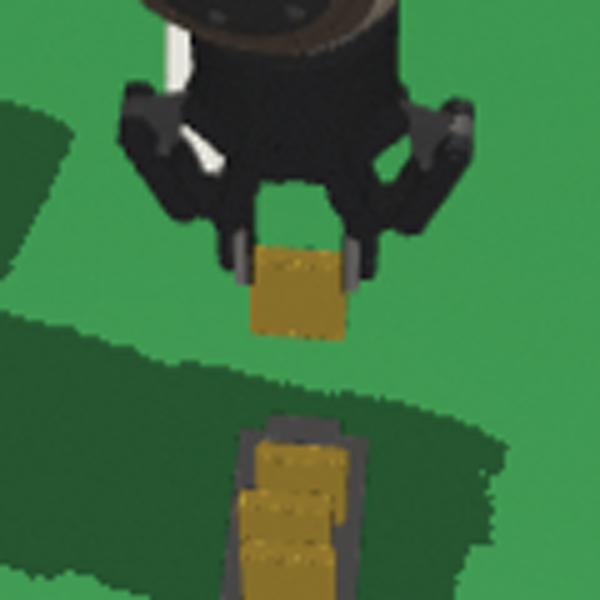

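```bash
python3 - <<'E'
from mv import *
C=cams()
JP={'top':[.5791,.0242,-.1387],'side':[.5818,.0253,-.1404]}
for n in C:
    im=cv2.imread(f'pics/{n}0.png').astype(np.float32)
    ys=np.arange(-20,36,1.); acc=[]
    for x in (np.arange(-8,9,1.) if n=='side' else np.arange(-9,6,1.)):
        P=place(np.c_[np.full_like(ys,x),ys,np.full_like(ys,50.)]/1000,*JP[n]); uv=proj(C[n],P).astype(np.float32)
        acc.append(cv2.remap(im,uv[None,:,0],uv[None,:,1],cv2.INTER_LINEAR)[0])
    a=np.mean(acc,0)
    print(n); 
    for y,v in zip(ys,a): print(int(y),v.round(0).astype(int),end=' ; ')
    print()
E
```

```text
top
-20 [110 112 107] ; -19 [117 118 114] ; -18 [119 121 116] ; -17 [122 123 119] ; -16 [120 121 117] ; -15 [110 112 107] ; -14 [ 99 101  96] ; -13 [87 90 85] ; -12 [80 84 78] ; -11 [76 80 74] ; -10 [82 86 80] ; -9 [94 97 93] ; -8 [106 108 104] ; -7 [114 115 111] ; -6 [118 119 115] ; -5 [121 122 117] ; -4 [121 123 118] ; -3 [121 123 118] ; -2 [121 123 117] ; -1 [121 123 118] ; 0 [125 125 120] ; 1 [128 128 123] ; 2 [131 130 126] ; 3 [132 132 127] ; 4 [134 134 129] ; 5 [134 134 129] ; 6 [135 134 129] ; 7 [135 134 129] ; 8 [134 134 129] ; 9 [134 134 129] ; 10 [134 134 129] ; 11 [133 133 128] ; 12 [130 130 125] ; 13 [124 125 120] ; 14 [111 113 109] ; 15 [ 97 101  97] ; 16 [82 86 85] ; 17 [66 72 75] ; 18 [51 58 68] ; 19 [40 49 72] ; 20 [35 44 88] ; 21 [ 31  41 105] ; 22 [ 28  39 117] ; 23 [ 28  40 124] ; 24 [ 28  40 129] ; 25 [ 28  39 131] ; 26 [ 28  39 131] ; 27 [ 28  39 129] ; 28 [ 29  40 120] ; 29 [ 32  41 106] ; 30 [35 43 92] ; 31 [38 45 76] ; 32 [40 47 60] ; 33 [42 49 47] ; 34 [45 51 43] ; 35 [46 52 43] ; 
side
-20 [87 89 89] ; -19 [87 89 89] ; -18 [87 90 90] ; -17 [89 91 91] ; -16 [
[... 216 characters left out ...]
 162] ; -4 [139 143 153] ; -3 [116 120 141] ; -2 [ 94  97 129] ; -1 [ 73  76 117] ; 0 [ 57  59 111] ; 1 [ 41  43 104] ; 2 [25 27 98] ; 3 [23 25 97] ; 4 [23 25 97] ; 5 [24 25 97] ; 6 [24 25 97] ; 7 [23 25 97] ; 8 [23 25 97] ; 9 [23 25 97] ; 10 [23 25 97] ; 11 [23 25 97] ; 12 [23 24 97] ; 13 [23 25 98] ; 14 [ 24  26 101] ; 15 [ 25  26 104] ; 16 [ 26  28 108] ; 17 [ 28  31 121] ; 18 [ 31  34 134] ; 19 [ 34  37 146] ; 20 [ 35  39 158] ; 21 [ 37  40 168] ; 22 [ 38  42 177] ; 23 [ 39  43 184] ; 24 [ 39  42 180] ; 25 [ 38  42 176] ; 26 [ 38  42 172] ; 27 [ 37  40 148] ; 28 [ 36  38 117] ; 29 [34 35 85] ; 30 [33 33 59] ; 31 [34 34 51] ; 32 [34 34 44] ; 33 [34 34 36] ; 34 [34 34 35] ; 35 [34 34 35] ;
```

```bash
python3 - <<'E'
from mv import *
rel(pt(JIG,0,5.6),.17,JIG[2])
E
```

```text
turn [ 0.05 -6.12  0.14] shift [-38.9  -5.  243.7] | t 4.3 pos [ 559.6 -215.5  165.3] F [ 0.9 -0.   0.4] w 36.1
```

Request:
{"fn": "step_arm", "kwargs": {"rows": [[[0,-6.1,0,-38.9,-5,243.7,1],[0,-6.1,0,-38.9,-5,243.7,1],[0,-6.1,0,-38.9,-5,243.7,1],[0,-6.1,0,-38.9,-5,243.7,1],[0,-6.1,0,-38.9,-5,243.7,1],[0,-6.1,0,-38.9,-5,243.7,1],[0,-6.1,0,-38.9,-5,243.7,1],[0,-6.1,0,-38.9,-5,243.7,1]]]}}

```text
time: 5.1
eef_pos: [0.5807, 0.0297, 0.1681]
tool_rot: [-1.568, 0.112, -0.109]
force: [0.5, -0.6, -0.1]
gripper_width: 0.426
```

```bash
python3 - <<'E'
from mv import *
rel(pt(JIG,0,5.6),.17,JIG[2])
E
```

```text
turn [ 0.02 -0.07 -0.08] shift [ 0.5 -1.9  0.7] | t 5.1 pos [580.7  29.7 168.1] F [ 0.5 -0.6 -0.1] w 36.2
```

Request:
{"fn": "step_arm", "kwargs": {"rows": [[[0,0,0,0.5,30,0.5,1],[0,0,0,0.5,58,0.5,1],[0,0,0,0.5,58,0.5,1],[0,0,0,0.5,58,0.5,1],[0,0,0,0.5,58,0.5,1]]]}}

```text
time: 5.6
eef_pos: [0.5822, 0.0302, 0.1122]
tool_rot: [-1.568, 0.109, -0.112]
force: [-0.4, -0.2, -0.1]
gripper_width: 0.42
```

```bash
python3 - <<'E'
from mv import *
from rig import bot
im=bot.read_camera('side'); cv2.imwrite("pics/side4.png",im[:,:,::-1])
b=cv2.imread('pics/side4.png')[110:210,210:300]
cv2.imwrite('pics/v5.png',cv2.resize(b,None,fx=6,fy=6,interpolation=cv2.INTER_CUBIC))
im=bot.read_camera('top'); cv2.imwrite("pics/top4.png",im[:,:,::-1])
b=cv2.imread('pics/top4.png')[160:230,200:300]
cv2.imwrite('pics/v6.png',cv2.resize(b,None,fx=6,fy=6,interpolation=cv2.INTER_CUBIC))
rel(pt(JIG,0,5.6),.11,JIG[2])
E
```

```text
turn [-0.   -0.06  0.12] shift [-0.8  2.3 -0.3] | t 5.7 pos [582.1  30.5 112.3] F [ 0.4 -0.2 -0.5] w 36.4
```

View pics/v5.png

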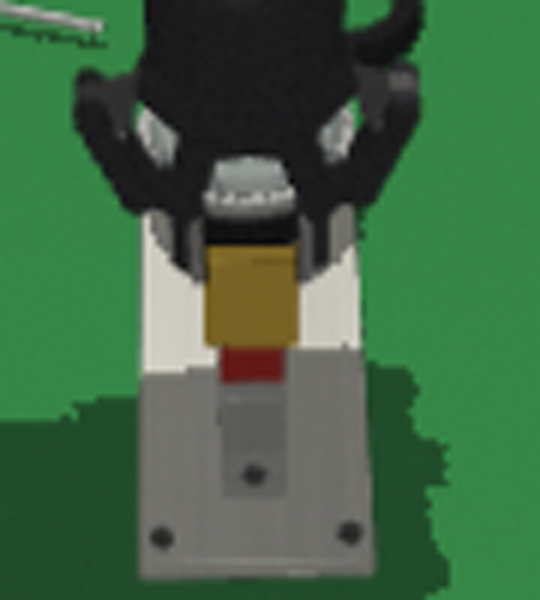

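View pics/v6.png

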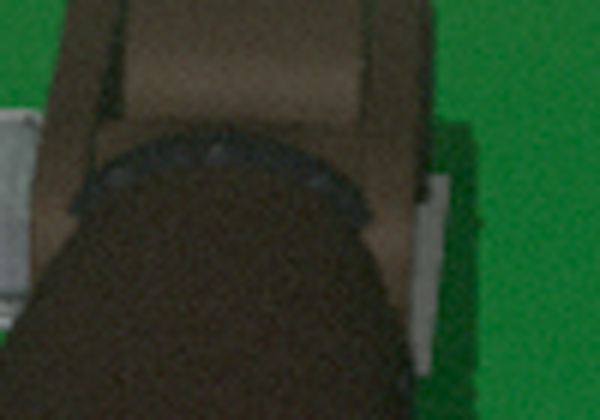

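```bash
python3 - <<'E'
from mv import *
C=cams(); c=C['side']; im=cv2.imread('pics/side4.png').astype(int)
for r in range(162,176): print(r,im[r,248],im[r,252],im[r,256])
JP=[.5818,.0253,-.1404]
def tojig(P): d=P[:2]-np.array(JP[:2]); a=-JP[2]; return np.array([np.cos(a)*d[0]-np.sin(a)*d[1],np.sin(a)*d[0]+np.cos(a)*d[1]])*1000
for r in (166.5,167,167.5,168): print(r,tojig(unproj(c,(251.9,r),.0658)))
E
```

```text
162 [ 35  98 120] [ 37  98 120] [ 37  99 120]
163 [ 36  98 120] [ 36  98 120] [ 35  98 120]
164 [ 38  99 121] [ 36  98 120] [ 37  99 121]
165 [ 37  99 120] [ 38  99 121] [ 36  98 120]
166 [ 37  98 120] [ 34  97 119] [ 36  98 120]
167 [ 32  83 115] [ 33  83 115] [ 34  83 115]
168 [ 26  42 103] [ 26  41 102] [ 31  44 101]
169 [25 27 99] [22 24 98] [31 32 99]
170 [23 25 99] [24 25 99] [28 31 98]
171 [24 26 99] [22 23 98] [28 30 98]
172 [24 24 99] [24 25 99] [ 32  33 100]
173 [41 42 86] [53 54 97] [56 58 98]
174 [88 90 95] [89 92 96] [88 90 95]
175 [94 97 98] [95 96 97] [92 94 94]
166.5 [1.25429816 6.76695004]
167 [1.22279452 5.06463008]
167.5 [1.19134843 3.36542028]
168 [1.15995975 1.66931215]
```

Request:
{"fn": "step_arm", "kwargs": {"rows": [[[0,0,0,0,15,0,1],[0,0,0,0,30,0,1],[0,0,0,0,45,0,1],[0,0,0,0,48,0,1],[0,0,0,0,48,0,1],[0,0,0,0,48,0,1],[0,0,0,0,48,0,1]]]}}

```text
time: 6.4
eef_pos: [0.5819, 0.0309, 0.0639]
tool_rot: [-1.568, 0.109, -0.111]
force: [0.1, 1.1, -1.6]
gripper_width: 0.423
```

```bash
python3 - <<'E'
from mv import *
rel(pt(JIG,0,5.6),.0595,JIG[2])
E
```

```text
turn [-0.   -0.03  0.08] shift [-0.6  4.4 -0.6] | t 6.4 pos [581.9  30.9  63.9] F [ 0.1  1.1 -1.6] w 35.9
```

Request:
{"fn": "step_arm", "kwargs": {"rows": [[[0,0,0,0,0,-1.5,1],[0,0,0,0,0,-3,1],[0,0,0,0,0,-4,1],[0,0,0,0,0,-4,1]]]}}

```text
time: 6.8
eef_pos: [0.581, 0.0267, 0.0631]
tool_rot: [-1.568, 0.11, -0.11]
force: [0.6, 0.4, -0.2]
gripper_width: 0.426
```

Request:
{"fn": "step_arm", "kwargs": {"rows": [[[0,0,0,0,0,-0.5,1],[0,0,0,0,0,-1,1],[0,0,0,0,0,-1,1],[0,0,0,0,0,-1,1]]]}}

```text
time: 7.2
eef_pos: [0.5808, 0.026, 0.063]
tool_rot: [-1.568, 0.11, -0.11]
force: [0.3, 0.4, 0.2]
gripper_width: 0.425
```

Request:
{"fn": "step_arm", "kwargs": {"rows": [[[0,0,0,0,0,-0.5,1],[0,0,0,0,0,-1,1],[0,0,0,0,0,-1,1],[0,0,0,0,0,-1,1]]]}}

```text
time: 7.6
eef_pos: [0.5807, 0.0251, 0.0631]
tool_rot: [-1.568, 0.11, -0.11]
force: [-0.1, 2.9, 1.4]
gripper_width: 0.425
```

Request:
{"fn": "step_arm", "kwargs": {"rows": [[[0,0,0,0,0,-0.5,1],[0,0,0,0,0,-1,1],[0,0,0,0,0,-1,1],[0,0,0,0,0,-1,1]]]}}

```text
time: 8.0
eef_pos: [0.5806, 0.0241, 0.0631]
tool_rot: [-1.568, 0.11, -0.11]
force: [0.1, 5.3, 3.3]
gripper_width: 0.427
```

Request:
{"fn": "step_arm", "kwargs": {"rows": [[[0,0,0,0,0,1,1],[0,0,0,0,2,1,1],[0,0,0,0,4,1,1],[0,0,0,0,4,1,1],[0,0,0,0,4,1,1]]]}}

```text
time: 8.5
eef_pos: [0.5808, 0.025, 0.0587]
tool_rot: [-1.568, 0.11, -0.11]
force: [1.5, 5.2, -2.4]
gripper_width: 0.426
```

Request:
{"fn": "step_arm", "kwargs": {"rows": [[[0,0,0,0,0.5,0,1],[0,0,0,0,1,0,1],[0,0,0,0,1,0,1]]]}}

```text
time: 8.8
eef_pos: [0.5808, 0.025, 0.0584]
tool_rot: [-1.568, 0.11, -0.11]
force: [0.2, 4.2, 5.0]
gripper_width: 0.425
```

Request:
{"fn": "step_arm", "kwargs": {"rows": [[[0,0,0,0,0,0,0],[0,0,0,0,0,0,0],[0,0,0,0,0,0,0],[0,0,0,0,0,0,0],[0,0,0,0,-20,0,0],[0,0,0,0,-60,0,0],[0,0,0,0,-110,0,0],[0,0,0,0,-110,0,0]]]}}

```text
time: 9.6
eef_pos: [0.5829, 0.0248, 0.1738]
tool_rot: [-1.568, 0.103, -0.117]
force: [0.4, 0.5, -0.4]
gripper_width: 1.003
```

```bash
python3 - <<'E'
from mv import *
from rig import bot
rel(pt(RACK,2.5,12)+0.0012*np.array([np.sin(.247),np.cos(.247)])*0,.13,RACK[2])
im=bot.read_camera('side'); cv2.imwrite("pics/side5.png",im[:,:,::-1])
b=cv2.imread('pics/side5.png')[110:210,210:300]
cv2.imwrite('pics/v7.png',cv2.resize(b,None,fx=6,fy=6,interpolation=cv2.INTER_CUBIC))
E
```

```text
turn [-0.05  6.13  0.53] shift [   9.9   43.7 -263.9] | t 9.6 pos [582.9  24.8 173.8] F [ 0.4  0.5 -0.4] w 85.2
```

View pics/v7.png

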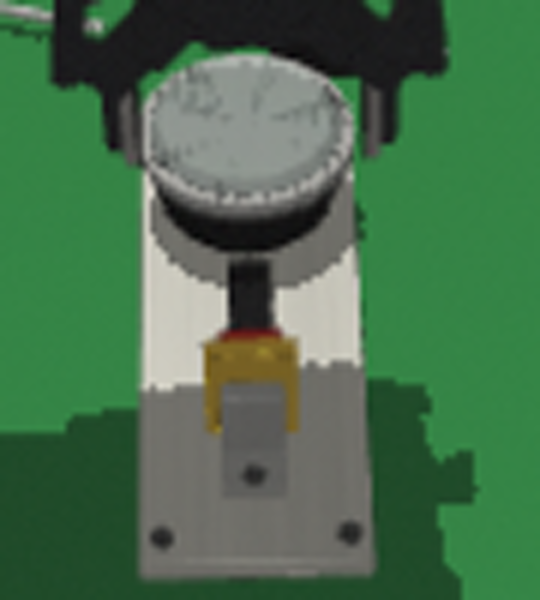

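Request:
{"fn": "step_arm", "kwargs": {"rows": [[[0,6.1,0,9.9,43.7,-263.9,0],[0,6.1,0,9.9,43.7,-263.9,0],[0,6.1,0,9.9,43.7,-263.9,0],[0,6.1,0,9.9,43.7,-263.9,0],[0,6.1,0,9.9,43.7,-263.9,0],[0,6.1,0,9.9,43.7,-263.9,0],[0,6.1,0,9.9,43.7,-263.9,0],[0,6.1,0,9.9,43.7,-263.9,0]]]}}

```text
time: 10.45
eef_pos: [0.5533, -0.237, 0.1236]
tool_rot: [-1.561, 0.195, -0.193]
force: [0.1, 0.0, -0.1]
gripper_width: 1.001
```

```bash
python3 - <<'E'
from mv import *
from rig import bot
bot.read_camera('top')
rel(pt(RACK,2.5,12)+np.array([-.0006,-.0013]),.11,RACK[2])
E
```

```text
turn [-0.02  0.07 -0.05] shift [ 2.8 14.  -2.2] | t 10.5 pos [ 553.6 -236.5  124. ] F [-0.2  0.9  0.6] w 84.7
```

Request:
{"fn": "step_arm", "kwargs": {"rows": [[[0,0,0,2.8,20,-2,0],[0,0,0,2.8,50,-2,0],[0,0,0,2.8,54,-2,0],[0,0,0,2.8,54,-2,0],[0,0,0,2.8,54,-2,0]]]}}

```text
time: 11.0
eef_pos: [0.5565, -0.2399, 0.0715]
tool_rot: [-1.563, 0.192, -0.194]
force: [0.1, -0.4, 0.1]
gripper_width: 1.003
```

```bash
python3 - <<'E'
from mv import *
from rig import bot
im=bot.read_camera('side'); cv2.imwrite("pics/side6.png",im[:,:,::-1])
b=cv2.imread('pics/side6.png')[210:300,210:310]
cv2.imwrite('pics/v8.png',cv2.resize(b,None,fx=6,fy=6,interpolation=cv2.INTER_CUBIC))
bot.read_camera('side')
rel(pt(RACK,2.5,12)+np.array([-.0006,-.0013]),.0544,RACK[2])
E
```

```text
turn [0.03 0.05 0.11] shift [-1.  17.2  0.8] | t 11.1 pos [ 556.5 -240.3   71.6] F [-0.4 -0.2  0.3] w 84.9
```

View pics/v8.png

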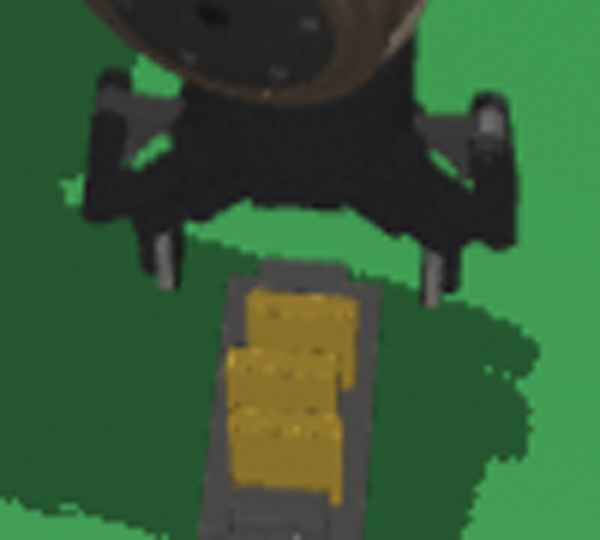

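Request:
{"fn": "step_arm", "kwargs": {"rows": [[[0,0,0,0,10,0.8,0],[0,0,0,0,17,0.8,0],[0,0,0,0,17,0.8,0],[0,0,0,0,17,0.8,0]]]}}

```text
time: 11.5
eef_pos: [0.556, -0.2396, 0.053]
tool_rot: [-1.562, 0.194, -0.193]
force: [0.0, -2.1, 0.0]
gripper_width: 0.998
```

```bash
python3 - <<'E'
from mv import *
from rig import bot
rel(pt(RACK,2.5,12)+np.array([-.0006,-.0013]),.0544,RACK[2])
bot.read_camera('side')
rel(pt(RACK,2.5,12)+np.array([-.0006,-.0013]),.0544,RACK[2])
E
```

```text
turn [-0.01  0.02 -0.03] shift [-0.3 -1.4  0.3] | t 11.5 pos [ 556.  -239.6   53. ] F [ 0.  -2.1  0. ] w 84.8
turn [ 0.    0.02 -0.01] shift [-0.4 -1.2  0.3] | t 11.55 pos [ 556.1 -239.7   53.2] F [-0.3 -0.7  0.6] w 85.1
```

Request:
{"fn": "step_arm", "kwargs": {"rows": [[[0,0,0,0,-2,0.3,0],[0,0,0,0,-2,0.3,1],[0,0,0,0,-2,0.3,1],[0,0,0,0,-2,0.3,1],[0,0,0,0,-2,0.3,1],[0,0,0,0,-2,0.3,1],[0,0,0,0,-2,0.3,1],[0,0,0,0,-2,0.3,1]]]}}

```text
time: 12.35
eef_pos: [0.5564, -0.2395, 0.0558]
tool_rot: [-1.563, 0.193, -0.194]
force: [0.1, 0.2, 6.4]
gripper_width: 0.419
```

Request:
{"fn": "step_arm", "kwargs": {"rows": [[[0,0,0,0,-5,0,1],[0,0,0,0,-20,0,1],[0,0,0,0,-50,0,1],[0,0,0,0,-90,0,1],[0,0,0,0,-115,0,1],[0,0,0,0,-115,0,1]]]}}

```text
time: 12.95
eef_pos: [0.5573, -0.2399, 0.175]
tool_rot: [-1.565, 0.189, -0.198]
force: [0.3, -0.0, -0.8]
gripper_width: 0.416
```

```bash
python3 - <<'E'
from mv import *
from rig import bot
bot.read_camera('side')
rel([.5822,.0351],.17,JIG[2])
E
```

```text
turn [ 0.07 -6.13  0.21] shift [-42.2   2.4 272.6] | t 13.0 pos [ 556.6 -239.5  172.8] F [-0.9  0.2 -0.9] w 35.7
```

Request:
{"fn": "step_arm", "kwargs": {"rows": [[[0,-6.1,0,-42.2,0,272.6,1],[0,-6.1,0,-42.2,0,272.6,1],[0,-6.1,0,-42.2,0,272.6,1],[0,-6.1,0,-42.2,0,272.6,1],[0,-6.1,0,-42.2,0,272.6,1],[0,-6.1,0,-42.2,0,272.6,1],[0,-6.1,0,-42.2,0,272.6,1],[0,-6.1,0,-42.2,0,272.6,1]]]}}

```text
time: 13.8
eef_pos: [0.5813, 0.0357, 0.1696]
tool_rot: [-1.568, 0.11, -0.108]
force: [-0.7, 0.1, -0.6]
gripper_width: 0.417
```

```bash
python3 - <<'E'
from mv import *
from rig import bot
bot.read_camera('side')
rel([.5822,.0351],.13,JIG[2])
E
```

```text
turn [ 0.02 -0.03 -0.07] shift [ 0.8 39.8  0.4] | t 13.85 pos [581.4  34.8 169.8] F [ 0.   0.5 -0.4] w 35.6
```

Request:
{"fn": "step_arm", "kwargs": {"rows": [[[0,0,0,0.5,30,0.2,1],[0,0,0,0.5,48,0.2,1],[0,0,0,0.5,48,0.2,1],[0,0,0,0.5,48,0.2,1],[0,0,0,0.5,48,0.2,1],[0,0,0,0.5,48,0.2,1]]]}}

```text
time: 14.45
eef_pos: [0.5827, 0.0351, 0.1233]
tool_rot: [-1.568, 0.109, -0.112]
force: [0.3, -0.3, 0.0]
gripper_width: 0.419
```

```bash
python3 - <<'E'
from mv import *
from rig import bot
im=bot.read_camera('side'); cv2.imwrite("pics/side7.png",im[:,:,::-1])
b=cv2.imread('pics/side7.png')[130:210,220:290]
cv2.imwrite('pics/v9.png',cv2.resize(b,None,fx=8,fy=7.5,interpolation=cv2.INTER_NEAREST))
rel([.5822,.0351],.12,JIG[2])
C=cams();c=C['side']; im=cv2.imread('pics/side7.png').astype(int)
a=cv2.imread('pics/side5.png').astype(int)
for r in range(150,182): print(r,im[r,249],im[r,253],'|',a[r,249],a[r,253])
E
```

```text
turn [-0.   -0.04  0.08] shift [-0.4  3.2 -0.2] | t 14.5 pos [582.6  35.3 123.2] F [-0.7 -0.  -0.2] w 36.0
150 [ 34  95 116] [ 37  99 121] | [19 19 18] [16 15 15]
151 [ 35  97 119] [ 37  98 120] | [20 22 21] [17 16 18]
152 [ 36  97 119] [ 37  98 120] | [75 80 80] [77 82 82]
153 [ 36  98 120] [ 36  98 120] | [63 67 67] [51 53 53]
154 [ 36  98 120] [ 36  98 120] | [31 32 32] [24 25 24]
155 [ 36  98 119] [ 36  98 120] | [22 21 22] [19 18 19]
156 [ 36  98 119] [ 37  98 120] | [19 17 20] [20 22 22]
157 [ 35  97 119] [ 37  99 120] | [29 29 30] [29 29 30]
158 [ 37  98 120] [ 37  98 120] | [31 31 31] [29 29 29]
159 [ 36  98 119] [ 35  97 119] | [30 29 29] [30 29 30]
160 [ 35  98 119] [ 36  98 120] | [30 29 29] [30 30 30]
161 [ 37  98 120] [ 35  97 119] | [31 30 31] [30 29 29]
162 [ 36  98 120] [ 37  97 119] | [31 30 32] [31 31 32]
163 [ 33  87 106] [ 34  84 101] | [30 30 30] [30 29 31]
164 [27 44 52] [29 44 60] | [27 26 29] [27 27 44]
165 [24 26 96] [27 28 98] | [22 23 95] [24 26 96]
166 [ 29  59 114] [ 34  84 126] | [ 30  59 113] [ 34  81 122]
167 [ 37  99 125] [ 39 102 128] | [ 36  98 124] [ 38 101 126]
168 [ 38 102 125] [ 39 105 128] | [ 38 100 122] [ 45 128 146]
169 [ 36  98 119] [ 42 109 133] | [ 35  97 119] [ 42 112 135]
170 [ 36  97 119] [ 37 100 122] | [ 36  97 119] [ 36  98 121]
171 [ 37  98 120] [ 36  98 120] | [ 36  96 118] [ 35  97 118]
172 [ 36  97 120] [ 36  98 120] | [ 36  96 119] [ 35  96 118]
173 [ 48  87 100] [ 58  96 109] | [ 48  86 100] [ 57  94 108]
174 [87 93 95] [88 95 97] | [86 92 94] [87 93 96]
175 [93 96 96] [93 95 95] | [93 95 95] [92 95 94]
176 [105 107 107] [ 98 100 100] | [104 106 107] [ 98 100  99]
177 [92 94 94] [90 93 92] | [92 94 94] [89 91 92]
178 [89 91 91] [88 91 91] | [89 91 92] [88 91 90]
179 [90 92 93] [89 90 90] | [89 91 92] [88 90 90]
180 [90 92 93] [88 89 90] | [89 91 92] [88 89 91]
181 [90 92 93] [88 90 91] | [89 92 92] [88 90 90]
```

View pics/v9.png

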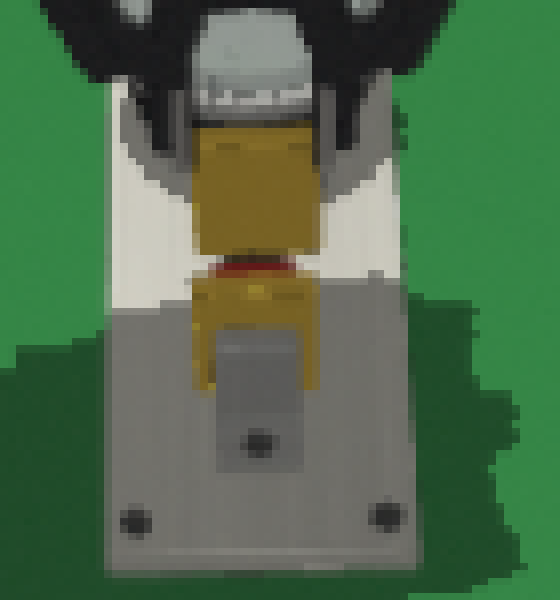

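```bash
python3 - <<'E'
from mv import *
C=cams(); c=C['side']
JP=[.5818,.0253,-.1404]
def tojig(P): d=P[:2]-np.array(JP[:2]); a=-JP[2]; return np.array([np.cos(a)*d[0]-np.sin(a)*d[1],np.sin(a)*d[0]+np.cos(a)*d[1]])*1000
print('shim2 front bottom',[tojig(unproj(c,(251.9,r),.0754)).round(1) for r in (163.3,163.7,164)])
print('shim1 top back',[tojig(unproj(c,(252,r),.067)).round(1) for r in (165.5,165.8,166.1)])
print('shim1 top front',[tojig(unproj(c,(252,r),.067)).round(1) for r in (168.5,169,169.5,)])
# predict tab front hits
P=place(np.array([[0,18.3,50.],[0,-1.7,50],[0,2.3+4,67],[0,-1.7,67]])/1000,*JP); print(proj(c,P))
E
```

```text
shim2 front bottom [array([1.5, 9. ]), array([1.4, 7.6]), array([1.4, 6.6])]
shim1 top back [array([1.6, 9.1]), array([1.6, 8.1]), array([1.5, 7. ])]
shim1 top front [array([ 1.4, -1.1]), array([ 1.4, -2.8]), array([ 1.3, -4.5])]
[[251.44002273 167.28595402]
 [251.58021557 173.12710963]
 [251.39997671 166.33292298]
 [251.45649401 168.69081592]]
```

Request:
{"fn": "step_arm", "kwargs": {"rows": [[[0,0,0,0,4,0,1],[0,0,0,0,8,0,1],[0,0,0,0,12,0,1],[0,0,0,0,14,0,1],[0,0,0,0,14,0,1]]]}}

```text
time: 15.0
eef_pos: [0.5821, 0.0355, 0.1078]
tool_rot: [-1.568, 0.111, -0.109]
force: [-0.3, -0.4, 0.0]
gripper_width: 0.416
```

Request:
{"fn": "step_arm", "kwargs": {"rows": [[[0,0,0,0,4,0,1],[0,0,0,0,8,0,1],[0,0,0,0,11,0,1],[0,0,0,0,11,0,1],[0,0,0,0,11,0,1]]]}}

```text
time: 15.5
eef_pos: [0.5823, 0.0355, 0.0972]
tool_rot: [-1.568, 0.11, -0.11]
force: [-0.1, 0.2, 0.0]
gripper_width: 0.416
```

Request:
{"fn": "step_arm", "kwargs": {"rows": [[[0,0,0,0,3,0,1],[0,0,0,0,6,0,1],[0,0,0,0,6,0,1],[0,0,0,0,6,0,1]]]}}

```text
time: 15.9
eef_pos: [0.5823, 0.0355, 0.0912]
tool_rot: [-1.568, 0.11, -0.11]
force: [0.0, 0.1, -0.8]
gripper_width: 0.42
```

Request:
{"fn": "step_arm", "kwargs": {"rows": [[[0,0,0,0,6,0,1],[0,0,0,0,12,0,1],[0,0,0,0,18,0,1],[0,0,0,0,21.5,0,1],[0,0,0,0,21.5,0,1],[0,0,0,0,21.5,0,1]]]}}

```text
time: 16.5
eef_pos: [0.5823, 0.0355, 0.0697]
tool_rot: [-1.568, 0.11, -0.11]
force: [-0.4, -0.6, -0.4]
gripper_width: 0.417
```

Request:
{"fn": "step_arm", "kwargs": {"rows": [[[0,0,0,0,1,0,1],[0,0,0,0,1,0,1],[0,0,0,0,1,0,0],[0,0,0,0,1,0,0],[0,0,0,0,1,0,0],[0,0,0,0,1,0,0],[0,0,0,0,1,0,0]]]}}

```text
time: 17.2
eef_pos: [0.5823, 0.0355, 0.0688]
tool_rot: [-1.568, 0.11, -0.11]
force: [1.0, -0.0, -0.9]
gripper_width: 0.998
```

Request:
{"fn": "step_arm", "kwargs": {"rows": [[[0,0,0,0,-20,0,0],[0,0,0,0,-60,0,0],[0,0,0,0,-100,0,0],[0,0,0,0,-100,0,0]]]}}

```text
time: 17.6
eef_pos: [0.5842, 0.0355, 0.1737]
tool_rot: [-1.568, 0.104, -0.116]
force: [-0.1, -0.9, 0.4]
gripper_width: 0.997
```

```bash
python3 - <<'E'
from mv import *
from rig import bot
im=bot.read_camera('side'); cv2.imwrite("pics/side8.png",im[:,:,::-1])
b=cv2.imread('pics/side8.png')[130:210,220:290]
cv2.imwrite('pics/v10.png',cv2.resize(b,None,fx=8,fy=7.5,interpolation=cv2.INTER_NEAREST))
E
```

```text
(no output)
```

View pics/v10.png

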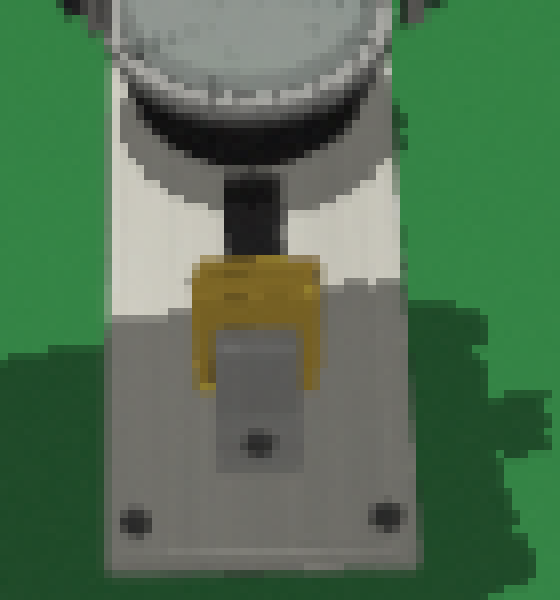

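```bash
python3 - <<'E'
from mv import *
rel(pt(JIG,0,6.8),.16,JIG[2]+np.pi/2)
E
```

```text
turn [  0.2  -90.03   0.23] shift [-1.2 11.2 -4.1] | t 17.65 pos [583.2  35.5 171.2] F [-0.1 -0.3 -0.6] w 84.8
```

Request:
{"fn": "step_arm", "kwargs": {"rows": [[[0,-90,0,-1.2,8,-4.1,0],[0,-90,0,-1.2,8,-4.1,0],[0,-90,0,-1.2,8,-4.1,0],[0,-90,0,-1.2,8,-4.1,0],[0,-90,0,-1.2,8,-4.1,0],[0,-90,0,-1.2,8,-4.1,0],[0,-90,0,-1.2,8,-4.1,0],[0,-90,0,-1.2,8,-4.1,0]]]}}

```text
time: 18.45
eef_pos: [0.58, 0.0316, 0.1595]
tool_rot: [-1.406, -0.828, 0.831]
force: [-0.6, 0.2, -0.5]
gripper_width: 1.003
```

```bash
python3 - <<'E'
from mv import *
rel(pt(JIG,0,6.8),.16,JIG[2]+np.pi/2)
E
```

```text
turn [ -0.1  -20.92  -0.03] shift [ 0.6 -0.5 -1.3] | t 18.45 pos [580.   31.6 159.5] F [-0.6  0.2 -0.5] w 85.2
```

Request:
{"fn": "step_arm", "kwargs": {"rows": [[[0,-20.9,0,0.6,0,-1.3,0],[0,-20.9,0,0.6,0,-1.3,0],[0,-20.9,0,0.6,0,-1.3,0],[0,-20.9,0,0.6,0,-1.3,0],[0,-20.9,0,0.6,0,-1.3,0]]]}}

```text
time: 18.95
eef_pos: [0.5816, 0.0315, 0.16]
tool_rot: [-1.275, -1.098, 1.1]
force: [0.2, -0.7, 0.5]
gripper_width: 1.0
```

```bash
python3 - <<'E'
from mv import *
from rig import bot
im=bot.read_camera('side'); cv2.imwrite("pics/side9.png",im[:,:,::-1])
b=cv2.imread('pics/side9.png')[100:210,210:300]
cv2.imwrite('pics/v11.png',cv2.resize(b,None,fx=5.4,fy=5.4,interpolation=cv2.INTER_CUBIC))
rel(pt(JIG,0,6.8),.12,JIG[2]+np.pi/2)
E
```

```text
turn [-0.05 -0.5  -0.01] shift [ 0.  40.2  0.2] | t 19.0 pos [581.7  31.5 160.2] F [ 1.   0.3 -0.1] w 84.7
```

View pics/v11.png

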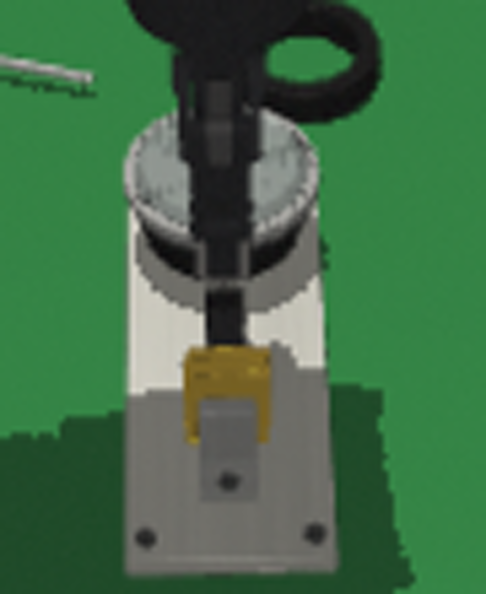

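Request:
{"fn": "step_arm", "kwargs": {"rows": [[[0,-0.5,0,0,40,0.2,0],[0,-0.5,0,0,70,0.2,0],[0,-0.5,0,0,100,0.2,0],[0,-0.5,0,0,115,0.2,0],[0,-0.5,0,0,115,0.2,0],[0,-0.5,0,0,115,0.2,0]]]}}

```text
time: 19.6
eef_pos: [0.5819, 0.0315, 0.046]
tool_rot: [-1.271, -1.107, 1.107]
force: [0.1, 0.7, 0.7]
gripper_width: 1.003
```

```bash
python3 - <<'E'
from mv import *
from rig import bot
im=bot.read_camera('side'); cv2.imwrite("pics/side10.png",im[:,:,::-1])
b=cv2.imread('pics/side10.png')[100:210,210:300]
im=bot.read_camera('top'); cv2.imwrite("pics/top10.png",im[:,:,::-1])
cv2.imwrite('pics/v12.png',cv2.resize(np.hstack([b,im[150:260,200:290,::-1]]),None,fx=4.4,fy=5.4,interpolation=cv2.INTER_CUBIC))
rel(pt(JIG,0,6.8),.022,JIG[2]+np.pi/2)
E
```

```text
turn [0.1  0.09 0.  ] shift [-0.1 24.9  0.9] | t 19.7 pos [582.3  31.5  46.9] F [ 0.1  0.6 -0.1] w 85.0
```

View pics/v12.png

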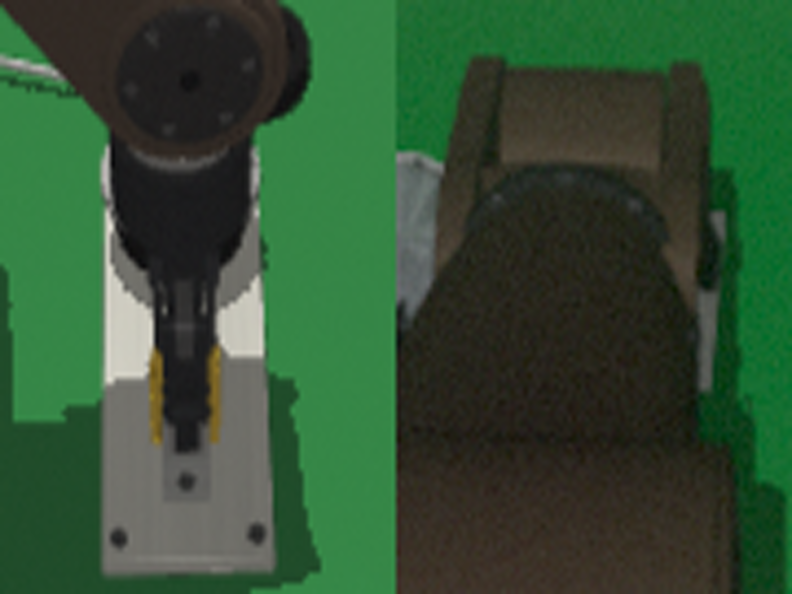

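Request:
{"fn": "step_arm", "kwargs": {"rows": [[[0,0,0,0,8,0,0],[0,0,0,0,16,0,0],[0,0,0,0,23,0,0],[0,0,0,0,23,0,0],[0,0,0,0,23,0,0]]]}}

```text
time: 20.2
eef_pos: [0.5817, 0.0315, 0.0225]
tool_rot: [-1.271, -1.107, 1.108]
force: [-0.0, 0.8, -0.3]
gripper_width: 1.0
```

Request:
{"fn": "step_arm", "kwargs": {"rows": [[[0,0,0,0,0,0,0.45],[0,0,0,0,0,0,0.45],[0,0,0,0,0,0,0.45],[0,0,0,0,0,0,0.45]]]}}

```text
time: 20.6
eef_pos: [0.5818, 0.0315, 0.023]
tool_rot: [-1.271, -1.108, 1.107]
force: [-0.3, 0.2, -0.1]
gripper_width: 0.549
```

Request:
{"fn": "step_arm", "kwargs": {"rows": [[[0,0,0,0,0,0,0.55],[0,0,0,0,0,0,0.55],[0,0,0,0,0,0,0.55],[0,0,0,0,0,0,0.55]]]}}

```text
time: 21.0
eef_pos: [0.5818, 0.0316, 0.0229]
tool_rot: [-1.271, -1.108, 1.107]
force: [1.3, 2.7, 1.5]
gripper_width: 0.455
```

Request:
{"fn": "step_arm", "kwargs": {"rows": [[[0,0,0,0,0,0,0.6],[0,0,0,0,0,0,0.6],[0,0,0,0,0,0,0.6],[0,0,0,0,0,0,0.6]]]}}

```text
time: 21.4
eef_pos: [0.582, 0.0325, 0.0233]
tool_rot: [-1.271, -1.109, 1.106]
force: [0.5, 10.7, 6.6]
gripper_width: 0.41
```

Request:
{"fn": "step_arm", "kwargs": {"rows": [[[0,0,0,0,0,0,0.7],[0,0,0,0,0,0,0.7],[0,0,0,0,0,0,0.7],[0,0,0,0,0,0,0.7]]]}}

```text
time: 21.8
eef_pos: [0.582, 0.0325, 0.0234]
tool_rot: [-1.271, -1.109, 1.106]
force: [-0.1, 10.7, 7.7]
gripper_width: 0.409
```

Request:
{"fn": "step_arm", "kwargs": {"rows": [[[0,0,0,0.5,0,0,1],[0,0,0,1,0,0,1],[0,0,0,1,0,0,1],[0,0,0,1,0,0,1]]]}}

```text
time: 22.2
eef_pos: [0.582, 0.0326, 0.0234]
tool_rot: [-1.271, -1.108, 1.107]
force: [-1.1, 1.3, 7.8]
gripper_width: 0.411
```

```bash
python3 - <<'E'
from mv import *
from rig import bot
im=bot.read_camera('side'); cv2.imwrite("pics/side11.png",im[:,:,::-1])
b=cv2.imread('pics/side11.png')[130:210,220:290]
cv2.imwrite('pics/v13.png',cv2.resize(b,None,fx=8,fy=7.5,interpolation=cv2.INTER_CUBIC))
s=bot.sense(); print(s['force'],s['moment'],s['eef_pos'],s['gripper_width'])
E
```

```text
[-0.67189927  1.91070291  7.30736125] [0.55854699 0.15938811 0.09356505] [0.58202321 0.0325594  0.02335037] 0.4111810755579453
```

View pics/v13.png

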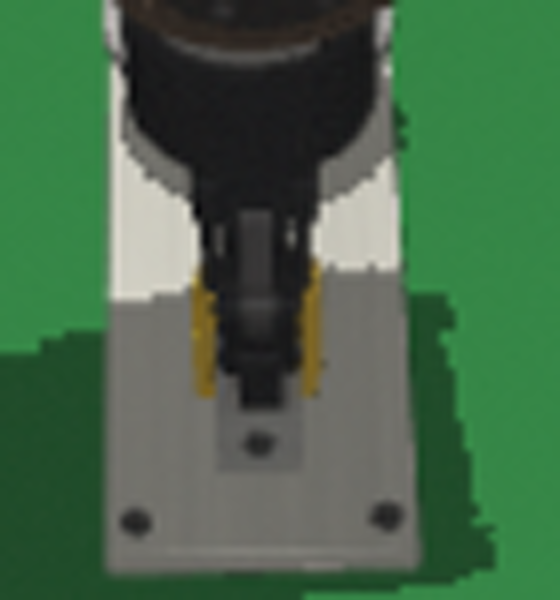

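```bash
python3 - <<'E'
from mv import *
C=cams(); c=C['side']; JP=[.5818,.0253,-.1404]
for z in (67,71,77):
  print(z,proj(c,place(np.array([[1.2,14.3,z],[1.2,18.3,z],[1.2,10.3,z],[1.2,6.3,z]])/1000,*JP))[:,1].round(2))
for f in ('side5','side8'):
    im=cv2.imread(f'pics/{f}.png').astype(int)
    print(f)
    for r in range(160,173): print(r,im[r,246],im[r,249],im[r,253],im[r,258])
b=cv2.imread('pics/side8.png')[155:190,238:266]
cv2.imwrite('pics/v14.png',np.clip(cv2.resize(b,None,fx=17,fy=17,interpolation=cv2.INTER_CUBIC)*1.5,0,255).astype(np.uint8))
E
```

```text
67 [163.98 162.82 165.15 166.32]
71 [162.92 161.76 164.09 165.26]
77 [161.32 160.16 162.49 163.66]
side5
160 [187 199 201] [30 29 29] [30 30 30] [185 197 198]
161 [188 199 201] [31 30 31] [30 29 29] [184 196 197]
162 [188 200 201] [31 30 32] [31 31 32] [185 196 198]
163 [188 200 202] [30 30 30] [30 29 31] [185 196 199]
164 [187 198 199] [27 26 29] [27 27 44] [185 196 199]
165 [120 128 153] [22 23 95] [24 26 96] [184 196 198]
166 [ 71  94 122] [ 30  59 113] [ 34  81 122] [105 142 155]
167 [ 44 101 125] [ 36  98 124] [ 38 101 126] [ 53 110 130]
168 [ 38 102 125] [ 38 100 122] [ 45 128 146] [ 41  99 121]
169 [ 32  86 106] [ 35  97 119] [ 42 112 135] [ 37  90 109]
170 [ 35  94 116] [ 36  97 119] [ 36  98 121] [ 39  97 118]
171 [ 36  96 118] [ 36  96 118] [ 35  97 118] [ 38  97 118]
172 [ 34  95 118] [ 36  96 119] [ 35  96 118] [ 37  96 117]
side8
160 [186 198 200] [31 31 30] [30 30 29] [184 195 196]
161 [187 197 200] [30 29 29] [30 30 30] [185 196 197]
162 [188 199 201] [31 30 30] [32 31 31] [185 196 198]
163 [188 199 201] [30 30 31] [30 29 30] [185 196 198]
164 [105 148 163] [31 78 94] [ 43 116 137] [ 89 124 140]
165 [ 46 109 130] [ 36  99 122] [ 38 105 127] [ 39 105 130]
166 [ 35  96 118] [ 33  86 105] [ 36  99 120] [ 38 103 127]
167 [ 37 101 124] [ 36 100 122] [ 37 102 124] [ 38 102 125]
168 [ 38 103 125] [ 37 101 125] [ 37  99 122] [ 45 126 145]
169 [ 38 104 127] [ 33  84 103] [ 34  96 118] [ 42 112 134]
170 [ 36  98 119] [ 35  93 114] [ 36  96 118] [ 35  98 119]
171 [ 35  96 117] [ 36  97 118] [ 36  97 118] [ 36  96 118]
172 [ 35  95 117] [ 35  95 117] [ 34  95 117] [ 36  96 117]
```

View pics/v14.png

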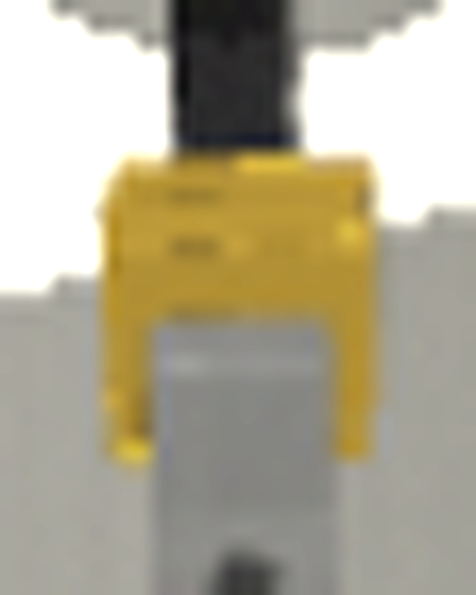

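Request:
{"fn": "step_arm", "kwargs": {"rows": [[[0,0,0,0,0,0,1],[0,0,0,0,0,0,1],[0,0,0,0,0,0,1],[0,0,0,0,0,0,1],[0,0,0,0,0,0,1],[0,0,0,0,0,0,1],[0,0,0,0,0,0,1],[0,0,0,0,0,0,1]]]}}

```text
time: 23.05
eef_pos: [0.582, 0.0326, 0.0234]
tool_rot: [-1.271, -1.108, 1.107]
force: [-1.7, 2.8, 8.5]
gripper_width: 0.412
```

```bash
python3 - <<'E'
from rig import bot
s=bot.sense(); print(s['force'],s['moment'],s['eef_pos'],s['gripper_width'],s['time'])
print(bot.job_done())
E
```

```text
[-1.73250013  2.75947654  8.52370041] [0.5836868  0.2531879  0.08202155] [0.58202007 0.03257152 0.0233642 ] 0.41196248082670944 23.05
the job is handed in; nothing more can be done
None
```

I stood two shims side by side in the gap. I then pinched tab, shims and bracket with the gripper and handed the job in at about 23 s while still holding the pinch. No verdict came back.

- **Number of shims:** I measured the gap at about 20 mm in both cameras. A third shim would need 24 mm, so I did not try one. The other two shims stayed in the rack. The jar, tape and screwdriver were not touched as far as I could tell; I made no separate check on them.
- **First shim:** I held it against the bracket and lowered it until I felt the plate.
- **Second shim:** I let go of it with its foot about 10 mm above the plate, and it dropped the rest of the way. The side picture shows its top edge at row 163.8, against 164.0 expected for a shim fully down and touching the first.
- **Pinch:** With the grip closed, moving the arm's target 1 mm along the gap left the clamp in place. The sideways force fell from 10.7 N to about 2 N. The last readings were stable, with a net sideways force of 2.8 N and an upward force of 8.5 N.

**Unresolved checks:**
- **Opening reading:** With the stack pinched it read 0.41, close to the 0.42 it read on a 40 mm shim. A 36 mm stack should have read lower. Either the reading is not linear or the stack was not quite fully closed.
- **Contact forces:** The interface does not show the forces at tab and bracket. I inferred both contacts from how the clamp held.

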